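# Fit washer suspension springs, lock the stand and put the gauge away

### The job

On the washer suspension stand, thread every coil spring that is on the counter over a rod, one to a rod, until it sits fully home on the base, twisting a little if the coils catch; when all are on, lock the stand by pulling its sprung red knob right up to the stop, holding it there a moment and letting it go back down. Then put the thin spring gauge away: slide it along the wooden riser until its red end overhangs the riser's front edge by an inch or so, pinch it by that overhanging end, lift it off and lay it flat in the middle of the blue tray, along it. Leave the cup, the bearing and the jar where they are.

Things in the scene. Friction and masses are not known exactly. Their poses are not given: they have to be found in the camera images.
- spring0: blue steel compression coil spring standing upright on the counter: 46 mm outside, clear bore 32 mm, 66 mm high, wire 6 mm, flat ends, about 0.12 kg, too stiff to compress (a rigid part); it can be gripped across its diameter at any height. Origin at the centre of its underside, z up along its axis. Three or four springs are present; an absent one reads None
- spring1: red steel compression coil spring standing upright on the counter: 46 mm outside, clear bore 32 mm, 66 mm high, wire 6 mm, flat ends, about 0.12 kg, too stiff to compress (a rigid part); it can be gripped across its diameter at any height. Origin at the centre of its underside, z up along its axis. Three or four springs are present; an absent one reads None
- spring2: yellow steel compression coil spring standing upright on the counter: 46 mm outside, clear bore 32 mm, 66 mm high, wire 6 mm, flat ends, about 0.12 kg, too stiff to compress (a rigid part); it can be gripped across its diameter at any height. Origin at the centre of its underside, z up along its axis. Three or four springs are present; an absent one reads None
- spring3: bare steel steel compression coil spring standing upright on the counter: 46 mm outside, clear bore 32 mm, 66 mm high, wire 6 mm, flat ends, about 0.12 kg, too stiff to compress (a rigid part); it can be gripped across its diameter at any height. Origin at the centre of its underside, z up along its axis. Three or four springs are present; an absent one reads None
- stand: fixed grey stand: base 160 mm (x) by 250 mm (y), 20 mm high, with four upright rods in a square of 85 mm, and a red lock knob near its +y end. Each rod is 18 mm thick with a round end 87 mm above the base and a 24 mm wide brass collar 10 mm high, from 63 to 73 mm above the base, on which a coil may catch. Origin at the centre of its underside
- rod0_seat (a point): the seat of a rod (x, y = -42.5, -85 mm on the stand): the point on the rod's axis at the top face of the stand's base, 20 mm above the counter, marked by a black rubber disc; a fully home spring has its underside here. Axes as the stand's
- rod1_seat (a point): the seat of a rod (x, y = -42.5, 0 mm on the stand): the point on the rod's axis at the top face of the stand's base, 20 mm above the counter, marked by a black rubber disc; a fully home spring has its underside here. Axes as the stand's
- rod2_seat (a point): the seat of a rod (x, y = 42.5, -85 mm on the stand): the point on the rod's axis at the top face of the stand's base, 20 mm above the counter, marked by a black rubber disc; a fully home spring has its underside here. Axes as the stand's
- rod3_seat (a point): the seat of a rod (x, y = 42.5, 0 mm on the stand): the point on the rod's axis at the top face of the stand's base, 20 mm above the counter, marked by a black rubber disc; a fully home spring has its underside here. Axes as the stand's
- lock_knob (a joint): travel of the stand's sprung red lock knob, m: 0 down at rest, 0.025 pulled straight up to its stop; the spring takes 3 N to start and about 9 N at the stop and pulls it back down when let go
- lock_knob_grip (a point): middle of the red lock knob's head, on its vertical axis, a round head 32 mm across and 26 mm high (13 mm above and below this point), at x, y = 0, 80 mm on the stand, 53 mm above the counter when down; it moves with the knob
- riser: fixed wooden riser, a low platform 200 mm (x) by 140 mm (y), top 50 mm above the counter (board 18 mm thick on two runners). Its front edge is the short edge nearest the robot, at -x. Origin at the centre of its underside, x across from front edge to back edge
- riser_edge (a point): middle of the top of the riser's front edge (the short edge nearest the robot); its x points inward over the riser, so that negative x is beyond the edge
- strip: thin flat aluminium spring gauge, 160 x 40 x 4 mm, 0.08 kg, lying flat on the riser with a red band across its near (-x) end, which starts about 30 mm inside the front edge; its far end starts about 10 mm from the back edge. It can be pushed along by its far end. Origin at the centre of its underside, x along its length away from the red end
- strip_end (a point): middle of the red (-x) end of the gauge, half way up its thickness; axes as the gauge's
- tray: fixed blue open tray, outside 230 mm (x) by 150 mm (y), 20 mm high, walls and floor 5 mm thick. Origin at the centre of its underside
- tray_in (a point): centre of the tray's inner floor, 5 mm above the counter; the inside is 220 mm (x) by 140 mm (y), 15 mm deep; axes as the tray's
- cup: bystander, loose: white plastic measuring cup, 64 mm across, 70 mm high; origin at the centre of its underside. To be left where it stands
- bearing: bystander, loose: steel ring bearing, 56 mm across, 18 mm high, lying flat; origin at the centre of its underside. To be left where it stands
- jar: bystander, loose: glass jar, 70 mm across, 90 mm high; origin at the centre of its underside. To be left where it stands

How it is judged (in metres and radians):
On the way, in this order (a step that is already met when the one before it is completed fails the run):
1. every spring present is fully home on a rod (((horizontal distance between spring0 and rod0_seat below 0.012 m and z of spring0 in the frame of rod0_seat between -0.006 and 0.006 m and angle between spring0's own z axis and vertical below 0.12 rad and linear speed of spring0 below 0.02 m/s) or (horizontal distance between spring0 and rod1_seat below 0.012 m and z of spring0 in the frame of rod1_seat between -0.006 and 0.006 m and angle between spring0's own z axis and vertical below 0.12 rad and linear speed of spring0 below 0.02 m/s) or (horizontal distance between spring0 and rod2_seat below 0.012 m and z of spring0 in the frame of rod2_seat between -0.006 and 0.006 m and angle between spring0's own z axis and vertical below 0.12 rad and linear speed of spring0 below 0.02 m/s) or (horizontal distance between spring0 and rod3_seat below 0.012 m and z of spring0 in the frame of rod3_seat between -0.006 and 0.006 m and angle between spring0's own z axis and vertical below 0.12 rad and linear speed of spring0 below 0.02 m/s)) and ((horizontal distance between spring1 and rod0_seat below 0.012 m and z of spring1 in the frame of rod0_seat between -0.006 and 0.006 m and angle between spring1's own z axis and vertical below 0.12 rad and linear speed of spring1 below 0.02 m/s) or (horizontal distance between spring1 and rod1_seat below 0.012 m and z of spring1 in the frame of rod1_seat between -0.006 and 0.006 m and angle between spring1's own z axis and vertical below 0.12 rad and linear speed of spring1 below 0.02 m/s) or (horizontal distance between spring1 and rod2_seat below 0.012 m and z of spring1 in the frame of rod2_seat between -0.006 and 0.006 m and angle between spring1's own z axis and vertical below 0.12 rad and linear speed of spring1 below 0.02 m/s) or (horizontal distance between spring1 and rod3_seat below 0.012 m and z of spring1 in the frame of rod3_seat between -0.006 and 0.006 m and angle between spring1's own z axis and vertical below 0.12 rad and linear speed of spring1 below 0.02 m/s)) and ((horizontal distance between spring2 and rod0_seat below 0.012 m and z of spring2 in the frame of rod0_seat between -0.006 and 0.006 m and angle between spring2's own z axis and vertical below 0.12 rad and linear speed of spring2 below 0.02 m/s) or (horizontal distance between spring2 and rod1_seat below 0.012 m and z of spring2 in the frame of rod1_seat between -0.006 and 0.006 m and angle between spring2's own z axis and vertical below 0.12 rad and linear speed of spring2 below 0.02 m/s) or (horizontal distance between spring2 and rod2_seat below 0.012 m and z of spring2 in the frame of rod2_seat between -0.006 and 0.006 m and angle between spring2's own z axis and vertical below 0.12 rad and linear speed of spring2 below 0.02 m/s) or (horizontal distance between spring2 and rod3_seat below 0.012 m and z of spring2 in the frame of rod3_seat between -0.006 and 0.006 m and angle between spring2's own z axis and vertical below 0.12 rad and linear speed of spring2 below 0.02 m/s)) and ((horizontal distance between spring3 and rod0_seat below 0.012 m and z of spring3 in the frame of rod0_seat between -0.006 and 0.006 m and angle between spring3's own z axis and vertical below 0.12 rad and linear speed of spring3 below 0.02 m/s) or (horizontal distance between spring3 and rod1_seat below 0.012 m and z of spring3 in the frame of rod1_seat between -0.006 and 0.006 m and angle between spring3's own z axis and vertical below 0.12 rad and linear speed of spring3 below 0.02 m/s) or (horizontal distance between spring3 and rod2_seat below 0.012 m and z of spring3 in the frame of rod2_seat between -0.006 and 0.006 m and angle between spring3's own z axis and vertical below 0.12 rad and linear speed of spring3 below 0.02 m/s) or (horizontal distance between spring3 and rod3_seat below 0.012 m and z of spring3 in the frame of rod3_seat between -0.006 and 0.006 m and angle between spring3's own z axis and vertical below 0.12 rad and linear speed of spring3 below 0.02 m/s))), for 0.2 s.
2. the lock knob is pulled up to its stop (within 4 mm) and held (value of joint lock_knob above 0.021 m), for 0.3 s.
3. the lock knob is let go and is back down (value of joint lock_knob below 0.004 m), for 0.2 s.
4. the gauge lies on the riser with its red end overhanging the front edge by at least 18 mm (x of strip_end in the frame of riser_edge below -0.018 m and x of strip in the frame of riser_edge above 0 m and z of strip in the frame of riser_edge between -0.006 and 0.006 m and angle between strip's own z axis and vertical below 0.08 rad), for 0.2 s.
5. the gauge is held in the fingers by its red end, lifted clear of the riser (contact force between the fingers and strip above 1 N and distance between the grasp point and strip_end below 0.05 m and height (world z) of strip_end above 0.075 m), for 0.2 s.
At the end, for the whole second after the job is handed in: Each spring present is on a rod: axis within 12 mm, underside within 6 mm of the seat, upright within 0.12 rad. The gauge lies flat (0.1 rad) on the tray floor (underside under 12 mm above it), its centre within 40 mm along and 55 mm across of the tray's. Knob down, all at rest (all of step 1 and x of strip in the frame of tray_in between -0.04 and 0.04 m and y of strip in the frame of tray_in between -0.055 and 0.055 m and z of strip in the frame of tray_in below 0.012 m and angle between strip's own z axis and vertical below 0.1 rad and linear speed of strip below 0.02 m/s and value of joint lock_knob below 0.004 m); the robot touches nothing.
It fails at once if a bystander (cup, bearing or jar) is moved more than 40 mm (distance of any of cup, bearing, jar from where it was at the start of the episode above 0.04 m).
Of spring0, spring1, spring2, spring3 only 3 to 4 are there at a start; the rules pass over those that are not, and their reading is None.
At some moment in a run one of strip may be knocked a few centimetres aside while the robot is not near it.
It also fails if it takes over 200 s, if anything falls off the work surface, if the arm or the gripper's body presses on something with over 40 N, if the wrist force passes 120 N, or if a joint passes its speed limit or range.

### The arm

A 6-joint arm with a two-finger parallel gripper is mounted at the origin on the work surface. World frame = base frame: x ahead of the robot, y to its left, z up, the work surface at z = 0. Lengths are in m, angles in degrees, forces in N, time in s.
With the tool pointing down it reaches from about 0.3 to 0.75 m from the base axis. Payload 8.5 kg.
Tool frame: the origin (TCP) lies at the very end of the fingers, on their centre line; the grasp point (between the pads) lies 19 mm behind it; z points along the fingers, y is the line along which they close (so a half turn about z gives the same grasp; the last joint's range is limited). The gripper opens to 85 mm and grips with 20 to 120 N. Pads are 22 mm wide; open, the fingers measure 114 mm over their backs; the gripper's body (76 mm by 85 mm) begins 54 mm behind the grasp point. The pads swing forward as they close: fully open they stand 13 mm farther back than shut.
Start: joints at [56.706, 21.807, 74.336, -0, 83.858, -12.336], TCP at [0.197, 0.514, 0.195] pointing down, gripper open.
Joint ranges: [-178.18, 178.18], [-50.72, 133.34], [12.68, 142.11], [-81.47, 261.47], [9.98, 163.14], [-165.26, 165.26]. Speed limits (degrees/s): [136.94, 136.94, 180, 180, 180, 180].

### API

Orientations are given as a 3x3 rotation matrix whose columns are the frame's x, y, z axes.
In Python, from rig import observe, cams, ticket gives the robot as it stands.
- The arm moves only by the tool move_arm, never from a script. Its arguments are lists of equal length, an entry for each row: "jaw": the finger opening in cm, from 0 to 8.54; "dp": the shift along the tool's x, y, z in cm, a list of three; "turn": the turn, a rotation vector about the tool's x, y, z in rad, a list of three. In form: {"jaw": [jaw, ...], "dp": [[tx, ty, tz], ...], "turn": [[wx, wy, wz], ...]}. A call has 1 to 12 rows; each row shifts and turns the commanded pose from where the row before left it, along the tool's axes as they then stand; what a row does not reach is not made up. A row lasts 1/12 s, in which the tool goes at most 41.7 mm and 7.16 degrees, less where a joint would pass 70% of its speed; a pose out of reach is approached as far as the arm can. A call is refused whole if a number of a shift passes 4.17 or a number of a turn 0.125, either way. A call with a gripper value outside its range is refused whole. The fingers move at their own pace and stop on an object; "force" is the grip in N (left out, the last holds). Time passes only in rows, so rows that do not move let the fingers close. It gives the time, the measured TCP pose, the force, the opening and the grip force at its end, in the units of the state.
- observe(): the state, without advancing time (a new reading comes with each control period).
- cams.get_image(name): name is "side" or "top" or "wrist"; returns (picture, depth): 384x512x3 uint8, red, green, blue; 384x512 float32, m along the optical axis (not along the pixel's ray), 0 where there is no reading.
- cams.calibration(name): a dict with "vertical_fov" (degrees; the focal length in pixels is half the picture's height over the tangent of half this angle, whatever the lens; pixels are square), "cx", "cy" (the principal point, pixels), "k1" (the pictures are not rectified: a ray, as slopes to the right and down, at radius r is drawn at 1 + k1 r^2 times it, then the intrinsics apply), "view" (4x4, takes a point from world to camera coordinates); the wrist camera has in their place "tool_from_camera" (4x4, takes a point from camera to tool coordinates, whose origin is the TCP and whose axes are the flange's). Camera axes: x right, y up, looking along -z (the intrinsics and any distortion apply to the point x, -y, -z); pixel columns grow to the right and rows downward; lengths in m; the calibration is good to about 2 mm. A picture is of the moment at which its call begins: read the wrist's pose just before it. calibration takes no time and is no camera call.
- ticket.close_job(): hands the job in; it is judged then, once.
Trained networks look in the newest picture that a camera, given by its name, has taken for a name from the list of things; names that differ only in an ending like _2 or _b are one class to them, and where a whole thing is asked for, a point or a joint stands for the part that bears it (a point fixed in the world has none). Each returns a list of dicts, best first, with "p" (0 to 1); they miss things now and then, are a little off and sometimes report something else, mostly with a low value. They report only what shows in the picture. A call takes as long as a camera call.
- cams.spot_in(camera, query): "box" ([centre column, centre row, width, height] as shares, 0 to 1, of the picture: columns of its width, rows of its height, round what is visible of it).
- cams.outline_of(camera, query): "mask" (384x512 bool, what is visible of it) and "box" ([centre column, centre row, width, height] as shares, 0 to 1, of the picture: columns of its width, rows of its height, round what is visible of it).
- cams.mark_of(camera, query): "location" ([column, row] as shares, 0 to 1, of the picture: columns of its width, rows of its height: a listed point, or the origin of a listed thing).
The state is a dict: "time_s": time; "q": joint angles; "qvel": joint speeds; "joint_efforts": joint torques, N m; "position": TCP position; "tool_rot": TCP orientation; "ft_force": force on the tool from outside, world axes, zero at the start; "wrist_torque": the same for the moment, N m; "grip_width": finger opening in m; "gripper_force": force on a finger pad.
Only numpy, scipy, OpenCV 4.12 (cv2) and the standard library are available. Lean on these libraries where they do the work, as an engineer would, in place of code of your own. Each camera call takes 0.05 s, during which the arm holds its last target. There are 200 camera calls.

## Working session

There is one attempt and no reset: what is moved stays moved. The work goes in short steps, Python scripts to look and compute and a tool call to move; the robot and the scene stay as the last step left them, time stands still between calls to the robot, and variables do not carry over. Pictures are saved under pics/ and viewed, at most 14 in all, crops included, and the job is handed in when it is done.

Besides the shell and the picture viewer there is one more tool, called after "Emit:" by a JSON object that holds its "method" and its "body". move_arm: Moves the arm, as the interface text tells. Its arguments: {"type":"object","properties":{"jaw":{"type":"array","items":{"type":"number"}},"dp":{"type":"array","items":{"type":"array","items":{"type":"number"}}},"turn":{"type":"array","items":{"type":"array","items":{"type":"number"}}},"force":{"type":"number"}},"required":["jaw","dp","turn"]}

```bash
ls; mkdir -p pics
cat > h.py <<'E'
import numpy as np, cv2
from rig import observe, cams, ticket
def snap(n,save=None):
    s=observe(); im,d=cams.get_image(n); c=cams.calibration(n)
    if n=='wrist':
        T=np.eye(4); T[:3,:3]=np.array(s['tool_rot']).reshape(3,3); T[:3,3]=s['position']
        W=T@np.array(c['tool_from_camera'])
    else: W=np.linalg.inv(np.array(c['view']))
    if save: cv2.imwrite('pics/'+save+'.png',im[:,:,::-1])
    return dict(im=im,d=d,c=c,W=W,f=im.shape[0]/2/np.tan(np.radians(c['vertical_fov'])/2))
def rays(S,px):
    px=np.atleast_2d(np.array(px,float)); c=S['c']; f=S['f']
    K=np.array([[f,0,c['cx']],[0,f,c['cy']],[0,0,1]])
    u=cv2.undistortPoints(px[:,None],K,np.array([c['k1'],0,0,0,0.]))[:,0]
    return np.c_[u[:,0],-u[:,1],-np.ones(len(u))]
def pts(S,px):
    px=np.atleast_2d(px); r=rays(S,px); z=S['d'][px[:,1].astype(int),px[:,0].astype(int)]
    return (r*z[:,None])@S['W'][:3,:3].T+S['W'][:3,3]
def onplane(S,px,z):
    r=rays(S,px)@S['W'][:3,:3].T; o=S['W'][:3,3]
    return o+r*((z-o[2])/r[:,2])[:,None]
def cloud(S,mask=None):
    v,u=np.nonzero((S['d']>0) if mask is None else (mask&(S['d']>0)))
    return pts(S,np.c_[u,v])
E
python3 - <<'E'
from h import *
for n in ['top','side','wrist']:
    S=snap(n,n+'0')
    print(n,S['W'].round(3).tolist(),S['f'])
    for q in ['spring0','spring1','spring2','spring3','stand','riser','strip','tray','cup','bearing','jar']:
        r=cams.outline_of(n,q)
        for o in r[:2]:
            if o['p']<.3: continue
            P=cloud(S,o['mask'])
            print(q,round(o['p'],2),(np.array(o['box'])*[512,384,512,384]).round(0), P.mean(0).round(3) if len(P) else 0,np.percentile(P,[3,97],axis=0).round(3).tolist() if len(P) else '')
E
```

```text
pics
top [[0.006, 0.995, -0.102, 0.416], [-1.0, 0.008, 0.017, -0.053], [0.018, 0.102, 0.995, 1.221], [0.0, 0.0, 0.0, 1.0]] 410.05253486841406
spring0 0.77 [348. 221.  13.  18.] [ 0.444 -0.334  0.043] [[0.423, -0.355, 0.003], [0.464, -0.314, 0.069]]
spring0 0.73 [309. 228.  19.  19.] [ 0.429 -0.233  0.032] [[0.405, -0.263, -0.002], [0.452, -0.209, 0.069]]
spring1 0.77 [348. 221.  13.  18.] [ 0.444 -0.334  0.043] [[0.423, -0.355, 0.003], [0.464, -0.314, 0.069]]
spring1 0.73 [309. 228.  19.  19.] [ 0.429 -0.233  0.032] [[0.405, -0.263, -0.002], [0.452, -0.209, 0.069]]
spring2 0.77 [348. 221.  13.  18.] [ 0.444 -0.334  0.043] [[0.423, -0.355, 0.003], [0.464, -0.314, 0.069]]
spring2 0.73 [309. 228.  19.  19.] [ 0.429 -0.233  0.032] [[0.405, -0.263, -0.002], [0.452, -0.209, 0.069]]
spring3 0.77 [348. 221.  13.  18.] [ 0.444 -0.334  0.043] [[0.423, -0.355, 0.003], [0.464, -0.314, 0.069]]
spring3 0.73 [309. 228.  19.  19.] [ 0.429 -0.233  0.032] [[0.405, -0.263, -0.002], [0.452, -0.209, 0.069]]
stand 0.57 [295. 172.  86.  56.] [ 0.594 -0.185  0.026] [[0.519, -0.303, 0.015], [0.671, -0.07, 0.
[... 2444 characters left out ...]
144 0.047] [[0.438, 0.122, 0.008], [0.493, 0.18, 0.071]]
bearing 0.75 [196. 207.  17.  22.] [0.45  0.078 0.015] [[0.43, 0.056, 0.003], [0.474, 0.105, 0.021]]
bearing 0.43 [184. 152.  48.  16.] [0.566 0.297 0.055] [[0.497, 0.281, 0.052], [0.64, 0.317, 0.057]]
jar 0.73 [426. 265.  38.  59.] [ 0.578 -0.44   0.058] [[0.562, -0.466, 0.007], [0.615, -0.408, 0.092]]
wrist [[0.359, -0.889, -0.286, 0.124], [0.934, 0.341, 0.11, 0.543], [-0.001, -0.306, 0.952, 0.375], [0.0, 0.0, 0.0, 1.0]] 305.2805044383394
cup 0.47 [104. 376.  24.  16.] [0.435 0.165 0.031] [[0.438, 0.125, 0.002], [0.455, 0.175, 0.038]]
bearing 0.5 [ 81. 378.  25.  13.] [0.442 0.105 0.012] [[0.433, 0.095, 0.003], [0.458, 0.112, 0.021]]
```

```bash
python3 -c "
import cv2
a=cv2.imread('pics/top0.png')[120:270,90:400];b=cv2.imread('pics/side0.png')
cv2.imwrite('pics/v1.png',cv2.resize(a,None,fx=2.5,fy=2.5,interpolation=3))
cv2.imwrite('pics/v2.png',cv2.resize(b,(800,600)))"
```

```text
(no output)
```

View pics/v1.png

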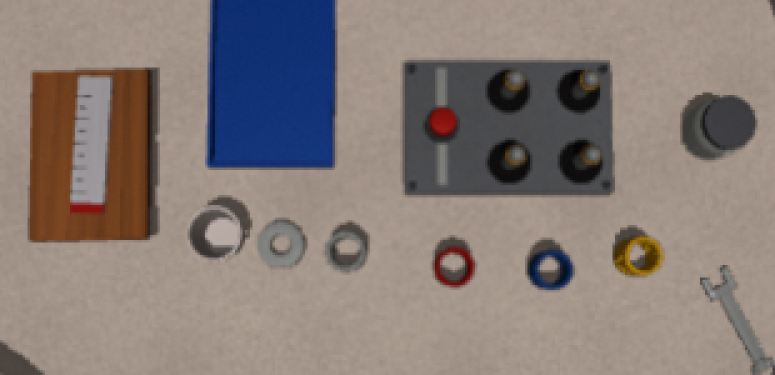

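View pics/v2.png

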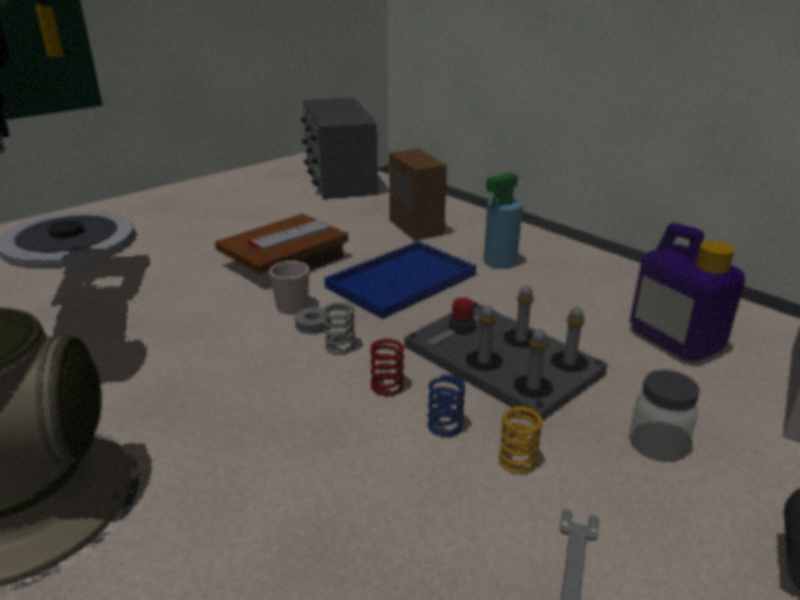

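The top crop shows steel, red, blue and yellow springs (crop x≈347, 453, 550, 638, y≈250) in a row in front of the stand, with the knob at (442,122) and the strip's red end toward the robot. The side view confirms all four springs are upright; the cup, bearing and steel spring stand close together.

```bash
cat >> h.py <<'E'
from scipy.optimize import least_squares
def circ(P,r,c0):
    f=least_squares(lambda c:np.hypot(P[:,0]-c[0],P[:,1]-c[1])-r,c0,loss='soft_l1',f_scale=.002); return f.x
E
python3 - <<'E'
from h import *
C={n:cloud(snap(n)) for n in ['top','side']}
for nm,c in dict(steel=(.447,.003),red=(.43,-.12),blue=(.43,-.233),yel=(.444,-.334)).items():
    for n,P in C.items():
        m=(np.hypot(P[:,0]-c[0],P[:,1]-c[1])<.035)&(P[:,2]>.058)&(P[:,2]<.08)
        Q=P[m]; print(nm,n,len(Q),circ(Q,.0205,np.array(c)).round(4),((Q[:,:2].min(0)+Q[:,:2].max(0))/2).round(4),np.ptp(Q,axis=0).round(3),Q[:,2].max().round(3))
for n,P in C.items():
    m=(P[:,0]>.5)&(P[:,0]<.7)&(P[:,1]>-.32)&(P[:,1]<-.05)&(P[:,2]>.04)
    Q=P[m]
    _,lab,_=cv2.kmeans(Q[:,:2].astype(np.float32),5,None,(3,50,1e-5),20,cv2.KMEANS_PP_CENTERS)[0:3] if 1 else 0
    for k in range(5):
        q=Q[lab[:,0]==k]; print(n,len(q),q.mean(0).round(4),((q[:,:2].min(0)+q[:,:2].max(0))/2).round(4),np.ptp(q,axis=0).round(3),q[:,2].max().round(3))
    b=P[(P[:,0]>.48)&(P[:,0]<.72)&(P[:,1]>-.34)&(P[:,1]<-.03)&(P[:,2]>.013)&(P[:,2]<.027)]
    print('base',cv2.minAreaRect(b[:,:2].astype(np.float32)))
    for nm,(x0,x1,y0,y1,z0,z1) in dict(tray=(.5,.82,-.02,.21,.015,.026),riser=(.43,.68,.2,.4,.044,.0525),strip=(.43,.68,.25,.35,.0535,.06)).items():
        b=P[(P[:,0]>x0)&(P[:,0]<x1)&(P[:,1]>y0)&(P[:,1]<y1)&(P[:,2]>z0)&(P[:,2]<z1)]
        print(nm,len(b),cv2.minAreaRect(b[:,:2].astype(np.float32)) if len(b) else'',b[:,2].mean())
E
```

```text
steel top 86 [0.4465 0.0024] [0.4464 0.0012] [0.04  0.042 0.013] 0.073
steel side 135 [0.4481 0.0026] [0.4484 0.0026] [0.044 0.045 0.012] 0.07
red top 88 [ 0.4303 -0.1213] [ 0.4303 -0.1214] [0.04  0.045 0.014] 0.072
red side 156 [ 0.4312 -0.1204] [ 0.4304 -0.1206] [0.046 0.043 0.012] 0.07
blue top 94 [ 0.4275 -0.2308] [ 0.4279 -0.2306] [0.045 0.043 0.01 ] 0.071
blue side 192 [ 0.4278 -0.2324] [ 0.4293 -0.2326] [0.045 0.043 0.011] 0.069
yel top 98 [ 0.4431 -0.3356] [ 0.4437 -0.3364] [0.043 0.045 0.014] 0.073
yel side 225 [ 0.4438 -0.3352] [ 0.4438 -0.3348] [0.044 0.044 0.012] 0.07
top 106 [ 0.5922 -0.107   0.0646] [ 0.5924 -0.1068] [0.034 0.029 0.03 ] 0.072
top 75 [ 0.5516 -0.2681  0.0899] [ 0.5534 -0.2712] [0.023 0.023 0.069] 0.11
top 69 [ 0.6348 -0.1828  0.0907] [ 0.6379 -0.1843] [0.023 0.022 0.068] 0.11
top 57 [ 0.5504 -0.185   0.0923] [ 0.5524 -0.1861] [0.022 0.017 0.067] 0.11
top 78 [ 0.636  -0.268   0.0884] [ 0.6381 -0.2698] [0.024 0.022 0.068] 0.109
base ((0.5950849056243896, -0.18775483965873718), (0.1580774039030075, 0.24685218930244446), 0.4810935854911804)
tray 482 ((0.6825
[... 617 characters left out ...]
0.022 0.069] 0.109
side 236 [ 0.6363 -0.1884  0.077 ] [ 0.6381 -0.1863] [0.021 0.021 0.068] 0.108
side 188 [ 0.5923 -0.1103  0.0594] [ 0.5967 -0.1057] [0.033 0.033 0.028] 0.07
base ((0.5986022353172302, -0.18547941744327545), (0.16370639204978943, 0.2513541579246521), 0.6150501370429993)
tray 661 ((0.6831442713737488, 0.11395382881164551), (0.27326512336730957, 0.18814271688461304), 0.7010860443115234) 0.019676569340129735
riser 975 ((0.5581837296485901, 0.30413857102394104), (0.20333050191402435, 0.1439724862575531), 1.7438477277755737) 0.050560828580356085
strip 371 ((0.5553191304206848, 0.29780417680740356), (0.1898062527179718, 0.09205258637666702), 1.391013503074646) 0.05563229649370678
```

```bash
cat >> h.py <<'E'
def go(p,yaw=None):
    """tool-frame shift in cm (and turn about tool z to make tool y point along world yaw deg)"""
    s=observe(); R=np.array(s['tool_rot']).reshape(3,3)
    d=R.T@(np.array(p)-s['position'])*100
    t=None
    if yaw is not None:
        a=np.radians(yaw); y=np.array([np.cos(a),np.sin(a),0]); z=np.array([0,0,-1.])
        Rt=np.c_[np.cross(y,z),y,z]; t=cv2.Rodrigues(R.T@Rt)[0].ravel().round(4)
        d2=Rt.T@(np.array(p)-s['position'])*100
        print('turn',t,'after-turn shift',d2.round(2))
    print('pos',np.round(s['position'],4),'shift',d.round(2),'ft',np.round(s['ft_force'],1),'w',round(s['grip_width'],4),s['gripper_force'],'t',s['time_s'])
E
python3 - <<'E'
from h import *
s=observe(); print(np.round(s['tool_rot'],3),s['q'])
go([.428,-.232,.14],0); go([.428,-.232,.14],180)
E
```

```text
[[-0.934  0.358  0.   ]
 [ 0.358  0.934 -0.   ]
 [-0.    -0.    -1.   ]] [ 5.67050304e+01  2.18066818e+01  7.43368246e+01 -9.50765030e-04
  8.38571203e+01 -1.23337382e+01]
turn [-0.     0.     1.205] after-turn shift [-74.56  23.13   5.52]
pos [0.1967 0.5136 0.1952] shift [-48.27 -61.35   5.52] ft [0.1 0.2 0. ] w 0.0852 0.0 t 1.9
turn [-0.     -0.     -1.9366] after-turn shift [ 74.56 -23.13   5.52]
pos [0.1967 0.5136 0.1952] shift [-48.27 -61.35   5.52] ft [0.1 0.2 0. ] w 0.0852 0.0 t 1.9
```

Emit:
{"method": "move_arm", "body": {"jaw": [8.5,8.5,8.5,8.5,8.5,8.5,8.5,8.5,8.5,8.5], "dp": [[0,0,0],[0,0,0],[0,0,0],[0,0,0],[0,0,0],[0,0,0],[0,0,0],[0,0,0],[0,0,0],[0,0,0]], "turn": [[0,0,0.1205],[0,0,0.1205],[0,0,0.1205],[0,0,0.1205],[0,0,0.1205],[0,0,0.1205],[0,0,0.1205],[0,0,0.1205],[0,0,0.1205],[0,0,0.1205]], "force": 40}}

```text
time_s: 2.73
position: [0.1967, 0.5136, 0.1952]
tool_rot: [[0.006, 1.0, 0.0], [1.0, -0.006, -0.0], [-0.0, 0.0, -1.0]]
ft_force: [0.2, 1.0, -0.6]
grip_width: 0.0851
gripper_force: 0.0
```

Emit:
{"method": "move_arm", "body": {"jaw": [8.5,8.5,8.5,8.5,8.5,8.5,8.5,8.5,8.5,8.5,8.5,8.5], "dp": [[-3.0,0.95,0],[-3.0,0.95,0],[-3.0,0.95,0],[-3.0,0.95,0],[-3.0,0.95,0],[-3.0,0.95,0],[-3.0,0.95,0],[-3.0,0.95,0],[-3.0,0.95,0],[-3.0,0.95,0],[-3.0,0.95,0],[-3.0,0.95,0]], "turn": [[0,0,0],[0,0,0],[0,0,0],[0,0,0],[0,0,0],[0,0,0],[0,0,0],[0,0,0],[0,0,0],[0,0,0],[0,0,0],[0,0,0]]}}

```text
time_s: 3.73
position: [0.3108, 0.1522, 0.1954]
tool_rot: [[-0.0, 1.0, 0.001], [1.0, 0.0, 0.0], [0.0, 0.001, -1.0]]
ft_force: [0.8, 0.5, 0.6]
grip_width: 0.085
gripper_force: 0.0
```

Emit:
{"method": "move_arm", "body": {"jaw": [8.5,8.5,8.5,8.5,8.5,8.5,8.5,8.5,8.5,8.5,8.5,8.5], "dp": [[-3.2,0.98,0],[-3.2,0.98,0],[-3.2,0.98,0],[-3.2,0.98,0],[-3.2,0.98,0],[-3.2,0.98,0],[-3.2,0.98,0],[-3.2,0.98,0],[-3.2,0.98,0],[-3.2,0.98,0],[-3.2,0.98,0],[-3.2,0.98,0]], "turn": [[0,0,0],[0,0,0],[0,0,0],[0,0,0],[0,0,0],[0,0,0],[0,0,0],[0,0,0],[0,0,0],[0,0,0],[0,0,0],[0,0,0]]}}

```text
time_s: 4.73
position: [0.4285, -0.2322, 0.1953]
tool_rot: [[0.0, 1.0, 0.0], [1.0, -0.0, -0.0], [-0.0, 0.0, -1.0]]
ft_force: [0.4, -0.1, 0.4]
grip_width: 0.0851
gripper_force: 0.0
```

Run:
```python
from h import *
go([.428,-.232,.14],0)
S=snap('wrist','w1')
P=cloud(S)
for nm,c in dict(red=(.4308,-.1208),blue=(.428,-.232),yel=(.4435,-.335)).items():
    m=(np.hypot(P[:,0]-c[0],P[:,1]-c[1])<.035)&(P[:,2]>.058)&(P[:,2]<.08); Q=P[m]
    if len(Q)>30: print(nm,len(Q),circ(Q,.0205,np.array(c)).round(4),((Q[:,:2].min(0)+Q[:,:2].max(0))/2).round(4))
for c in [(.5545,-.2715),(.554,-.1868),(.639,-.271),(.6385,-.1857)]:
    m=(np.hypot(P[:,0]-c[0],P[:,1]-c[1])<.03)&(P[:,2]>.04); Q=P[m]
    m2=Q[:,2]>.1 if len(Q) else []
    if len(Q)>10: print(c,len(Q),Q.mean(0).round(4),Q[m2].mean(0).round(4),Q[:,2].max().round(3))
```

```text
turn [ 0.0002  0.0001 -0.0004] after-turn shift [ 0.02 -0.05  5.53]
pos [ 0.4285 -0.2322  0.1953] shift [ 0.02 -0.05  5.53] ft [ 0.4 -0.1  0.4] w 0.0851 0.0 t 4.7333
red 883 [ 0.4315 -0.1189] [ 0.4315 -0.1182]
blue 690 [ 0.4288 -0.2303] [ 0.4289 -0.2309]
yel 579 [ 0.4446 -0.3328] [ 0.4448 -0.3337]
(0.5545, -0.2715) 757 [ 0.5523 -0.2663  0.0851] [ 0.5545 -0.2679  0.1053] 0.109
(0.554, -0.1868) 808 [ 0.5506 -0.1837  0.0882] [ 0.5534 -0.1847  0.1053] 0.11
(0.639, -0.271) 938 [ 0.6359 -0.2665  0.0838] [ 0.6384 -0.268   0.1052] 0.11
(0.6385, -0.1857) 1072 [ 0.6349 -0.1835  0.0842] [ 0.6378 -0.1839  0.1052] 0.11
```

View pics/w1.png

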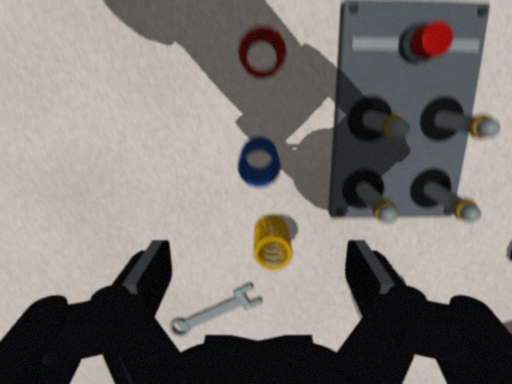

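The wrist view shows the red (262,52), blue (260,162) and yellow (272,243) springs and the rods at the right; the positions agree with the fixed cameras to within 2 mm. I'll take blue first.

Emit:
{"method": "move_arm", "body": {"jaw": [8.5,8.5,8.5,8.5,8.5,8.5,8.5,8.5], "dp": [[0.1,0,2.75],[0,0,2.75],[0,0,2.75],[0,0,2.75],[0,0,2.75],[0,0,1.5],[0,0,1.25],[0,0,0]], "turn": [[0,0,0],[0,0,0],[0,0,0],[0,0,0],[0,0,0],[0,0,0],[0,0,0],[0,0,0]]}}

```text
time_s: 5.45
position: [0.4273, -0.2286, 0.0282]
tool_rot: [[0.0, 1.0, -0.003], [1.0, -0.0, 0.003], [0.003, -0.003, -1.0]]
ft_force: [-0.3, 0.1, -0.8]
grip_width: 0.085
gripper_force: 0.0
```

Emit:
{"method": "move_arm", "body": {"jaw": [3.5,3.5,3.5,3.5,3.5,3.5,3.5,3.5], "dp": [[0,0,0],[0,0,0],[0,0,0],[0,0,0],[0,0,0],[0,0,0],[0,0,0],[0,0,0]], "turn": [[0,0,0],[0,0,0],[0,0,0],[0,0,0],[0,0,0],[0,0,0],[0,0,0],[0,0,0]]}}

```text
time_s: 6.12
position: [0.4284, -0.2294, 0.0303]
tool_rot: [[-0.0, 1.0, 0.0], [1.0, 0.0, -0.0], [-0.0, 0.0, -1.0]]
ft_force: [0.2, -0.3, 0.8]
grip_width: 0.035
gripper_force: 0.0
```

Run:
```python
from h import *
go([.5547,-.2705,.155],0)
```

```text
turn [0.0001 0.0001 0.    ] after-turn shift [ -4.11  12.63 -12.47]
pos [ 0.4284 -0.2294  0.0303] shift [ -4.11  12.64 -12.46] ft [ 0.2 -0.3  0.8] w 0.035 0.0 t 6.1167
```

Run:
```python
from h import *
W=snap('wrist');S=snap('side')
a=cv2.resize(S['im'][210:310,230:370],(700,500));
cv2.imwrite('pics/s2.png',np.hstack([W['im'],S['im'][120:,200:]if 0 else cv2.resize(a,(288,384))])[:,:,::-1])
for n,s in dict(w=W,s=S).items():
    P=cloud(s); c=(.428,-.231)
    m=(np.hypot(P[:,0]-c[0],P[:,1]-c[1])<.06)&(P[:,2]>.058)&(P[:,2]<.08); Q=P[m]; print(n,len(Q),Q.mean(0) if len(Q) else '')
```

```text
w 2613 [ 0.42894539 -0.22770122  0.06737543]
s 233 [ 0.43096512 -0.23576751  0.06860238]
```

View pics/s2.png

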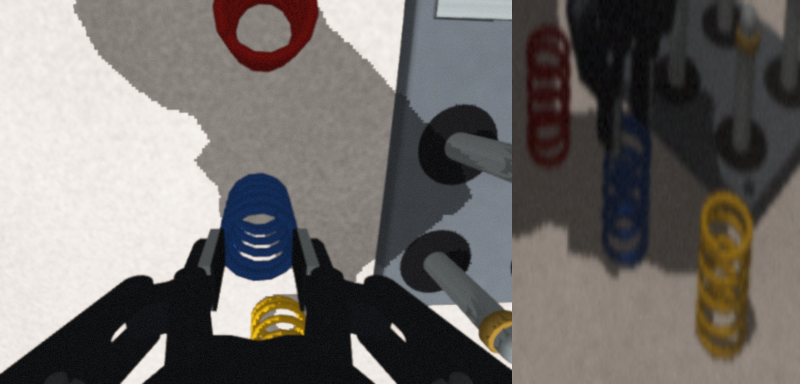

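Run:
```python
from h import *
for n in ['wrist','side','top']:
    s=snap(n); im=s['im'].astype(int); m=(im[:,:,2]>im[:,:,0]*1.6)&(im[:,:,2]>40)
    P=cloud(s,m); m=(np.hypot(P[:,0]-.428,P[:,1]+.231)<.08)&(P[:,2]<.08); P=P[m]
    Q=P[P[:,2]>.06]; print(n,len(P),len(Q), circ(Q,.0205,np.array([.428,-.231])).round(4) if len(Q)>5 else '',np.percentile(P,[1,99],axis=0).round(3).tolist())
    if n=='wrist':
        T=np.linalg.inv(np.array(s['c']['tool_from_camera'])); 
        for p in [[0,.0175,0],[0,-.0175,0],[0,0,-.019]]:
            c=T@np.r_[p,1]; print(p, s['c']['cx']+s['f']*c[0]/-c[2], s['c']['cy']-s['f']*c[1]/-c[2])
    print(observe()['time_s'],observe()['grip_width'],observe()['gripper_force'])
```

```text
wrist 5634 1924 [ 0.4287 -0.2291] [[0.409, -0.25, 0.005], [0.447, -0.208, 0.068]]
[0, 0.0175, 0] 285.52296319190526 216.1171744543821
[0, -0.0175, 0] 230.93269347386035 216.18055119420342
[0, 0, -0.019] 258.26498354031145 229.41111654985943
6.2667 0.03505505635045853 0.0
side 212 29 [ 0.4271 -0.2316] [[0.408, -0.254, 0.004], [0.449, -0.213, 0.067]]
6.3167 0.03537626002959185 0.0Traceback (most recent call last):
  File "<stdin>", line 5, in <module>
    return _quantile_unchecked(
        a, q, axis, out, overwrite_input, method, keepdims, weights)
    return _ureduce(a,
                    func=_quantile_ureduce_func,
    ...<5 lines>...
                    overwrite_input=overwrite_input,
                    method=method)
    r = func(a, **kwargs)
    result = _quantile(arr,
                       quantiles=q,
    ...<2 lines>...
                       out=out,
                       weights=wgt)
    slices_having_nans = np.isnan(arr[-1, ...])
                                  ~~~^^^^^^^^^
IndexError: index -1 is out of bounds for axis 0 with size 0
```

Emit:
{"method": "move_arm", "body": {"jaw": [2.0,2.0,2.0,2.0], "dp": [[0,0,0],[0,0,0],[0,0,0],[0,0,0]], "turn": [[0,0,0],[0,0,0],[0,0,0],[0,0,0]]}}

```text
time_s: 6.7
position: [0.4283, -0.2294, 0.0302]
tool_rot: [[0.0, 1.0, -0.0], [1.0, -0.0, 0.0], [0.0, -0.0, -1.0]]
ft_force: [0.0, 0.2, -0.3]
grip_width: 0.0197
gripper_force: 0.0
```

Run:
```python
from h import *
s=snap('wrist','w3'); print(observe()['grip_width'],observe()['gripper_force'])
```

```text
0.019845865471968056 0.0
```

View pics/w3.png

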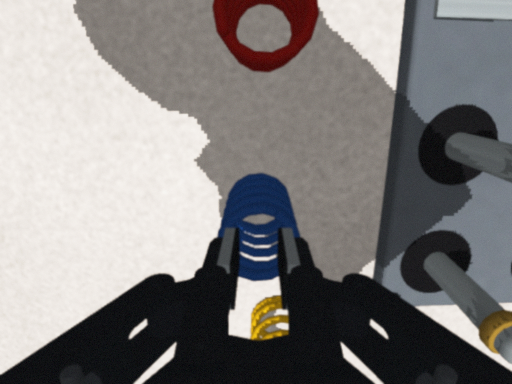

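Run:
```python
from h import *
s=snap('wrist')
px=[(222,240),(233,240),(222,260),(232,270),(260,245),(260,262),(285,245),(300,260),(260,200),(230,215),(215,300)]
for a,b in zip(px,pts(s,px)): print(a,b.round(4),s['im'][a[1],a[0]])
print(s['W'].round(3))
```

```text
(222, 240) [ 0.4107 -0.221   0.0778] [46 46 49]
(233, 240) [ 0.4167 -0.2172  0.0849] [48 51 55]
(222, 260) [ 0.4136 -0.2167  0.1028] [74 79 78]
(232, 270) [ 0.4178 -0.2195  0.1055] [12 15 18]
(260, 245) [ 0.4295 -0.2518  0.0274] [177 171 171]
(260, 262) [ 0.4293 -0.2477  0.055 ] [19 37 74]
(285, 245) [ 0.4401 -0.2171  0.0898] [66 70 71]
(300, 260) [ 0.4461 -0.2207  0.0964] [26 30 29]
(260, 200) [ 0.4293 -0.211   0.0495] [21 44 86]
(230, 215) [ 0.4136 -0.2137  0.0644] [16 39 75]
(215, 300) [ 0.4154 -0.2103  0.1351] [ 8  8 11]
[[ 1.     0.001 -0.     0.428]
 [-0.001  0.952  0.306 -0.15 ]
 [ 0.001 -0.306  0.952  0.21 ]
 [ 0.     0.     0.     1.   ]]
```

Run:
```python
from h import *
s=snap('side'); im=s['im']; 
cv2.imwrite('pics/s4.png',cv2.resize(im[180:300,240:360],(600,600),interpolation=cv2.INTER_CUBIC)[:,:,::-1])
P=cloud(s); C=im[s['d']>0].astype(int)
m=(abs(P[:,0]-.428)<.03)&(abs(P[:,1]+.229)<.03)&(P[:,2]>.01)
dark=m&(C.max(1)<90)&(C[:,2]<C[:,0]*1.4)
print(m.sum(),dark.sum(),np.sort(P[dark][:,2])[:20].round(3))
```

```text
2208 1645 [0.01  0.01  0.011 0.011 0.012 0.012 0.012 0.013 0.013 0.016 0.018 0.019
 0.02  0.02  0.021 0.021 0.021 0.022 0.023 0.024]
```

View pics/s4.png

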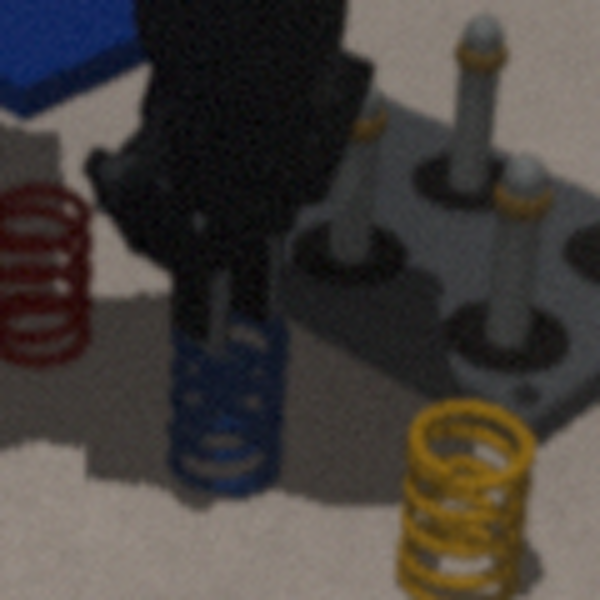

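The fingers end just above the blue spring's top (tips at crop row ≈335), so the real fingertips sit about 4–5 cm behind the reported TCP. I'll measure this in the tool frame.

Emit:
{"method": "move_arm", "body": {"jaw": [4.6,4.6,4.6,4.6], "dp": [[0,0,-2],[0,0,-2],[0,0,-2],[0,0,0]], "turn": [[0,0,0],[0,0,0],[0,0,0],[0,0,0]]}}

```text
time_s: 7.18
position: [0.4297, -0.2305, 0.0934]
tool_rot: [[-0.0, 1.0, 0.005], [1.0, 0.0, -0.004], [-0.004, 0.005, -1.0]]
ft_force: [-0.1, -0.5, 0.4]
grip_width: 0.0462
gripper_force: 0.0
```

Run:
```python
from h import *
s=snap('wrist','w5'); st=observe(); R=np.array(st['tool_rot']); P=cloud(s); T=(P-st['position'])@R
m=(T[:,2]>-.12)&(T[:,2]<.0)&(abs(T[:,0])<.03)&(abs(T[:,1])<.06); T=T[m]
h,e=np.histogram(T[:,2],np.arange(-.12,.005,.005)); print(list(zip((e[:-1]*1000).round(),h)))
for z in np.arange(-.08,0,.01):
    q=T[(T[:,2]>z)&(T[:,2]<z+.01)]
    for sg in (-1,1):
        a=q[q[:,1]*sg>0]
        if len(a): print(round(z,3),sg,len(a),np.percentile(a,[2,98],axis=0).round(3).tolist())
print(st['position'],st['grip_width'])
```

```text
[(np.float64(-120.0), np.int64(4978)), (np.float64(-115.0), np.int64(4098)), (np.float64(-110.0), np.int64(2554)), (np.float64(-105.0), np.int64(2095)), (np.float64(-100.0), np.int64(4747)), (np.float64(-95.0), np.int64(2155)), (np.float64(-90.0), np.int64(1160)), (np.float64(-85.0), np.int64(439)), (np.float64(-80.0), np.int64(880)), (np.float64(-75.0), np.int64(530)), (np.float64(-70.0), np.int64(534)), (np.float64(-65.0), np.int64(497)), (np.float64(-60.0), np.int64(446)), (np.float64(-55.0), np.int64(398)), (np.float64(-50.0), np.int64(258)), (np.float64(-45.0), np.int64(86)), (np.float64(-40.0), np.int64(0)), (np.float64(-35.0), np.int64(0)), (np.float64(-30.0), np.int64(0)), (np.float64(-25.0), np.int64(0)), (np.float64(-20.0), np.int64(0)), (np.float64(-15.0), np.int64(0)), (np.float64(-10.0), np.int64(0)), (np.float64(-5.0), np.int64(0))]
-0.08 -1 716 [[-0.009, -0.035, -0.08], [0.012, -0.022, -0.07]]
-0.08 1 694 [[-0.009, 0.023, -0.08], [0.012, 0.036, -0.07]]
-0.07 -1 509 [[-0.009, -0.036, -0.07], [0.012, -0.022, -0.06]]
-0.07 1 522 [[-0.009, 0.023, -0.07], [0.012, 0.037, -0.06]]
-0.06 -1 426 [[-0.009, -0.035, -0.06], [0.012, -0.022, -0.05]]
-0.06 1 418 [[-0.009, 0.023, -0.06], [0.012, 0.036, -0.05]]
-0.05 -1 174 [[-0.009, -0.033, -0.05], [0.012, -0.022, -0.042]]
-0.05 1 170 [[-0.009, 0.023, -0.05], [0.012, 0.034, -0.042]]
[ 0.42904882 -0.23000308  0.09170074] 0.04621644727135917
```

View pics/w5.png

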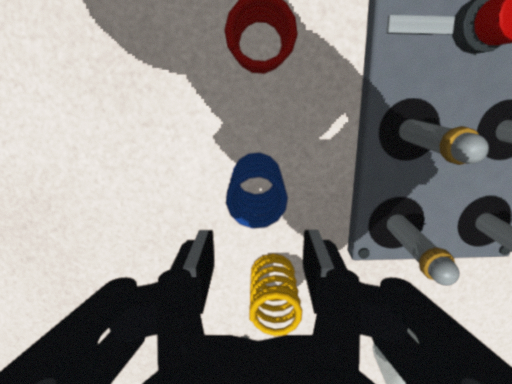

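Tips are at tool z ≈ −41 mm at 46 mm opening. I'll correct for that: a tip height of 0.036 means a reported TCP of −0.005.

Emit:
{"method": "move_arm", "body": {"jaw": [7.5,7.5,7.5,7.5,7.5,7.5,7.5,7.5,7.5], "dp": [[0,0,0],[0,0,0],[0,0,0],[0,0,0],[0,0,2.5],[0,0,2.5],[0,0,2.5],[0,0,2.1],[0,0,0]], "turn": [[0,0,0],[0,0,0],[0,0,0],[0,0,0],[0,0,0],[0,0,0],[0,0,0],[0,0,0],[0,0,0]]}}

```text
time_s: 7.98
position: [0.4265, -0.2279, -0.0092]
tool_rot: [[0.0, 1.0, -0.005], [1.0, -0.0, 0.005], [0.005, -0.005, -1.0]]
ft_force: [-0.8, 0.6, -0.7]
grip_width: 0.075
gripper_force: 0.0
```

Emit:
{"method": "move_arm", "body": {"jaw": [3.5,3.5,3.5,3.5,3.5,3.5,3.5], "dp": [[0,0,0],[0,0,0],[0,0,0],[0,0,0],[0,0,0],[0,0,0],[0,0,0]], "turn": [[0,0,0],[0,0,0],[0,0,0],[0,0,0],[0,0,0],[0,0,0],[0,0,0]]}}

```text
time_s: 8.57
position: [0.429, -0.2299, -0.0045]
tool_rot: [[-0.0, 1.0, 0.002], [1.0, 0.0, -0.002], [-0.002, 0.002, -1.0]]
ft_force: [-0.0, 0.9, 6.7]
grip_width: 0.0427
gripper_force: 40.9
```

Run:
```python
from h import *
go([.5547,-.2705,.13],0)
```

```text
turn [0.0021 0.0019 0.    ] after-turn shift [ -4.06  12.57 -13.45]
pos [ 0.429  -0.2299 -0.0045] shift [ -4.08  12.6  -13.42] ft [-0.   0.9  6.7] w 0.0427 40.918394011678174 t 8.5667
```

Emit:
{"method": "move_arm", "body": {"jaw": [3.5,3.5,3.5,3.5,3.5,3.5,3.5,3.5,3.5,3.5], "dp": [[0,0,-2.5],[0,0,-3.5],[0,0,-3.5],[0,0,-3.5],[-1,3.1,0],[-1,3.1,0],[-1,3.1,0],[-1,3.2,0],[0,0,0],[0,0,0]], "turn": [[0,0,0],[0,0,0],[0,0,0],[0,0,0],[0,0,0],[0,0,0],[0,0,0],[0,0,0],[0,0,0],[0,0,0]]}}

```text
time_s: 9.4
position: [0.5539, -0.2694, 0.1237]
tool_rot: [[-0.001, 1.0, -0.001], [1.0, 0.001, 0.0], [0.0, -0.001, -1.0]]
ft_force: [0.2, 0.5, -1.7]
grip_width: 0.0428
gripper_force: 41.4
```

Run:
```python
from h import *
go([.5547,-.2705,.13],0)
for n in ['top','side','wrist']:
    s=snap(n,n+'6'); im=s['im'].astype(int); m=(im[:,:,2]>im[:,:,0]*1.6)&(im[:,:,2]>40)
    P=cloud(s,m); m=(np.hypot(P[:,0]-.555,P[:,1]+.271)<.06)&(P[:,2]>.11); P=P[m]
    if len(P)<8: continue
    Q=P; print(n,len(P),circ(Q,.0215,np.array([.555,-.271])).round(4),np.percentile(P,[1,99],axis=0).round(3).tolist())
    P=cloud(s); m=(np.hypot(P[:,0]-.5547,P[:,1]+.271)<.025)&(P[:,2]>.04)&(P[:,2]<.112); P=P[m]
    if len(P)>10: print('rod',len(P),P.mean(0).round(4),((P.min(0)+P.max(0))/2).round(4))
```

```text
turn [-0.0005 -0.0003  0.0007] after-turn shift [-0.11  0.08 -0.63]
pos [ 0.5539 -0.2694  0.1237] shift [-0.11  0.08 -0.63] ft [ 0.2  0.5 -1.7] w 0.0428 41.37577568879351 t 9.4
top 24 [ 0.5541 -0.2716] [[0.535, -0.255, 0.16], [0.564, -0.24, 0.271]]
side 116 [ 0.5506 -0.2701] [[0.532, -0.293, 0.134], [0.572, -0.259, 0.196]]
rod 285 [ 0.5518 -0.2739  0.0778] [ 0.5543 -0.2713  0.0746]
wrist 9476 [ 0.5526 -0.2683] [[0.532, -0.289, 0.134], [0.573, -0.247, 0.197]]
rod 349 [ 0.5569 -0.2621  0.0692] [ 0.5573 -0.2633  0.0674]
```

Emit:
{"method": "move_arm", "body": {"jaw": [3.5,3.5,3.5,3.5,3.5,3.5,3.5], "dp": [[-0.15,0.15,0],[0,0,1],[0,0,1],[0,0,1],[0,0,1],[0,0,0.5],[0,0,0]], "turn": [[0,0,0],[0,0,0],[0,0,0],[0,0,0],[0,0,0],[0,0,0],[0,0,0]]}}

```text
time_s: 10.13
position: [0.5541, -0.2704, 0.0773]
tool_rot: [[0.0, 1.0, -0.003], [1.0, -0.0, 0.002], [0.002, -0.003, -1.0]]
ft_force: [0.0, -0.1, -1.2]
grip_width: 0.0429
gripper_force: 41.4
```

Run:
```python
from h import *
go([.5555,-.271,.0155],0)
s=observe();print(np.round(s['wrist_torque'],2))
```

```text
turn [-0.0025 -0.0019 -0.    ] after-turn shift [-0.06  0.14  6.18]
pos [ 0.5541 -0.2704  0.0773] shift [-0.07  0.15  6.18] ft [ 0.  -0.1 -1.2] w 0.0429 41.37194130336866 t 10.1333
[ 0.02 -0.02 -0.01]
```

Emit:
{"method": "move_arm", "body": {"jaw": [3.5,3.5,3.5,3.5,3.5,3.5,3.5,3.5], "dp": [[0,0.05,1],[0,0,1],[0,0,1],[0,0,1],[0,0,1],[0,0,0.5],[0,0,0.5],[0,0,0]], "turn": [[0,0,0],[0,0,0],[0,0,0],[0,0,0],[0,0,0],[0,0,0],[0,0,0],[0,0,0]]}}

```text
time_s: 10.8
position: [0.555, -0.2707, 0.0181]
tool_rot: [[0.0, 1.0, -0.001], [1.0, -0.0, 0.001], [0.001, -0.001, -1.0]]
ft_force: [-0.1, -0.1, -2.4]
grip_width: 0.0427
gripper_force: 41.4
```

Run:
```python
from h import *
go([.5555,-.271,.0155],0)
```

```text
turn [-0.0012 -0.0009 -0.0001] after-turn shift [-0.03  0.05  0.26]
pos [ 0.555  -0.2707  0.0181] shift [-0.03  0.05  0.26] ft [-0.1 -0.1 -2.4] w 0.0427 41.37290261685848 t 10.8
```

Emit:
{"method": "move_arm", "body": {"jaw": [6,6,6,6,6,6,6,6,7.5,7.5,7.5,7.5], "dp": [[0,0,0.1],[0,0,0],[0,0,0],[0,0,0],[0,0,-2],[0,0,-3],[0,0,-3],[0,0,-3],[-1.6,-2.8,0],[-1.6,-2.8,0],[-1.6,-2.8,0],[-1.5,-2.75,0]], "turn": [[0,0,0],[0,0,0],[0,0,0],[0,0,0],[0,0,0],[0,0,0],[0,0,0],[0,0,0],[0,0,0],[0,0,0],[0,0,0],[0,0,0]]}}

```text
time_s: 11.8
position: [0.4426, -0.3344, 0.1287]
tool_rot: [[-0.001, 1.0, 0.001], [1.0, 0.001, -0.001], [-0.001, 0.001, -1.0]]
ft_force: [-0.2, -0.6, -0.7]
grip_width: 0.0749
gripper_force: 0.0
```

Run:
```python
from h import *
go([.4438,-.334,-.005],0)
for n in ['top','side']:
    s=snap(n); P0=cloud(s); C=s['im'][s['d']>0].astype(int)
    P=P0[(C[:,2]>C[:,0]*1.6)]; m=(np.hypot(P[:,0]-.555,P[:,1]+.271)<.06)&(P[:,2]>.025); P=P[m]
    print(n,len(P),circ(P,.0215,np.array([.555,-.271])).round(4),np.percentile(P,[1,99],axis=0).round(3).tolist())
    P=P0[(np.hypot(P0[:,0]-.4438,P0[:,1]+.334)<.035)&(P0[:,2]>.058)&(P0[:,2]<.08)]
    if len(P)>20: print('yel',len(P),circ(P,.0205,np.array([.444,-.335])).round(4))
```

```text
turn [0.0006 0.0009 0.0005] after-turn shift [ 0.04  0.12 13.37]
pos [ 0.4426 -0.3344  0.1287] shift [ 0.05  0.11 13.37] ft [-0.2 -0.6 -0.7] w 0.0749 0.0 t 11.8
top 172 [ 0.5517 -0.2716] [[0.53, -0.293, 0.027], [0.574, -0.25, 0.09]]
side 374 [ 0.5552 -0.2719] [[0.533, -0.295, 0.026], [0.575, -0.253, 0.088]]
yel 218 [ 0.444  -0.3352]
```

Emit:
{"method": "move_arm", "body": {"jaw": [7.5,7.5,7.5,7.5,7.5,7.5], "dp": [[0,0.1,3],[0,0,3],[0,0,3],[0,0,2.5],[0,0,1.8],[0,0,0]], "turn": [[0,0,0],[0,0,0],[0,0,0],[0,0,0],[0,0,0],[0,0,0]]}}

```text
time_s: 12.4
position: [0.4439, -0.3322, -0.0079]
tool_rot: [[-0.0, 1.0, -0.004], [1.0, 0.0, 0.005], [0.005, -0.004, -1.0]]
ft_force: [0.1, 0.2, 0.1]
grip_width: 0.0748
gripper_force: 0.0
```

Emit:
{"method": "move_arm", "body": {"jaw": [3.5,3.5,3.5,3.5,3.5,3.5,3.5], "dp": [[0,0,0],[0,0,0],[0,0,0],[0,0,0],[0,0,0],[0,0,0],[0,0,0]], "turn": [[0,0,0],[0,0,0],[0,0,0],[0,0,0],[0,0,0],[0,0,0],[0,0,0]]}}

```text
time_s: 12.98
position: [0.4457, -0.3346, -0.0031]
tool_rot: [[0.0, 1.0, 0.003], [1.0, -0.0, -0.003], [-0.003, 0.003, -1.0]]
ft_force: [0.3, 1.2, 7.4]
grip_width: 0.0433
gripper_force: 40.4
```

Emit:
{"method": "move_arm", "body": {"jaw": [3.5,3.5,3.5,3.5,3.5,3.5,3.5,3.5,3.5,3.5,3.5,3.5], "dp": [[0,0,-2.5],[0,0,-3.5],[0,0,-3.5],[0,0,-3.5],[1.1,3.3,0],[1.1,3.3,0],[1.1,3.3,0],[1.1,3.3,0],[1.0,3.2,0],[1.0,3.1,0],[0,0,0],[0,0,0]], "turn": [[0,0,0],[0,0,0],[0,0,0],[0,0,0],[0,0,0],[0,0,0],[0,0,0],[0,0,0],[0,0,0],[0,0,0],[0,0,0],[0,0,0]]}}

```text
time_s: 13.98
position: [0.6407, -0.2688, 0.1248]
tool_rot: [[-0.002, 1.0, -0.0], [1.0, 0.002, 0.0], [0.0, -0.0, -1.0]]
ft_force: [-0.4, 0.1, -1.7]
grip_width: 0.043
gripper_force: 41.3
```

```bash
cat >> h.py <<'E'
def held(rod,tgt):
    go(tgt,0); s=observe(); p=np.array(s['position'])
    for n in ['side','wrist']:
        S=snap(n); P=cloud(S); C=S['im'][S['d']>0].astype(int)
        # spring body below the fingertips: z between underside and tip
        m=(np.hypot(P[:,0]-p[0],P[:,1]-p[1])<.04)&(P[:,2]>p[2]+.003)&(P[:,2]<p[2]+.035); Q=P[m]
        if len(Q)>10: print(n,len(Q),circ(Q,.0215,p[:2]).round(4),'mid',(np.percentile(Q,[1,99],axis=0).mean(0)).round(4),'zmin',Q[:,2].min().round(4))
        m=(np.hypot(P[:,0]-rod[0],P[:,1]-rod[1])<.022)&(P[:,2]>.04)&(P[:,2]<.112); Q=P[m]
        if len(Q)>10: print(n,'rod mid',len(Q),((Q.min(0)+Q.max(0))/2).round(4))
E
python3 - <<'E'
from h import *
held((.639,-.2705),[.6395,-.270,.0155])
E
```

```text
turn [-0.0004 -0.0001  0.0021] after-turn shift [-0.12 -0.12 10.93]
pos [ 0.6407 -0.2688  0.1248] shift [-0.12 -0.11 10.93] ft [-0.4  0.1 -1.7] w 0.043 41.27417340874672 t 13.9833
side 250 [ 0.6399 -0.269 ] mid [ 0.6396 -0.2699  0.1451] zmin 0.129
side rod mid 257 [ 0.6388 -0.2704  0.0743]
wrist 2342 [ 0.6395 -0.2683] mid [ 0.6394 -0.2682  0.146 ] zmin 0.1312
wrist rod mid 316 [ 0.6422 -0.2625  0.0679]
```

Emit:
{"method": "move_arm", "body": {"jaw": [3.5,3.5,3.5,3.5,3.5,3.5,3.5], "dp": [[-0.12,-0.1,0],[0,0,1],[0,0,1],[0,0,1],[0,0,1],[0,0,0.5],[0,0,0]], "turn": [[0,0,0],[0,0,0],[0,0,0],[0,0,0],[0,0,0],[0,0,0],[0,0,0]]}}

```text
time_s: 14.67
position: [0.6381, -0.2707, 0.0781]
tool_rot: [[0.0, 1.0, -0.003], [1.0, -0.0, 0.002], [0.002, -0.003, -1.0]]
ft_force: [-1.2, 0.5, -1.3]
grip_width: 0.0431
gripper_force: 41.3
```

Emit:
{"method": "move_arm", "body": {"jaw": [3.5,3.5,3.5,3.5,3.5,3.5,3.5,3.5], "dp": [[0,0,1],[0,0,1],[0,0,1],[0,0,1],[0,0,1],[0,0,0.5],[0,0,0.5],[0,0,0]], "turn": [[0,0,0],[0,0,0],[0,0,0],[0,0,0],[0,0,0],[0,0,0],[0,0,0],[0,0,0]]}}

```text
time_s: 15.33
position: [0.6385, -0.2709, 0.019]
tool_rot: [[0.0, 1.0, -0.001], [1.0, -0.0, 0.001], [0.001, -0.001, -1.0]]
ft_force: [0.3, -0.9, -0.8]
grip_width: 0.0432
gripper_force: 41.3
```

Run:
```python
from h import *
go([.431,-.120,.13],0)
```

```text
turn [-0.0014 -0.0009 -0.    ] after-turn shift [ 15.09 -20.75 -11.1 ]
pos [ 0.6385 -0.2709  0.019 ] shift [ 15.1  -20.76 -11.06] ft [ 0.3 -0.9 -0.8] w 0.0432 41.267665699124336 t 15.3333
```

Release, lift, and move to the red spring.

Emit:
{"method": "move_arm", "body": {"jaw": [6,6,6,6,6,6,6,6], "dp": [[0,0,0.1],[0,0,0],[0,0,0],[0,0,0],[0,0,-2],[0,0,-3],[0,0,-3],[0,0,-3]], "turn": [[0,0,0],[0,0,0],[0,0,0],[0,0,0],[0,0,0],[0,0,0],[0,0,0],[0,0,0]]}}

```text
time_s: 16.0
position: [0.6387, -0.271, 0.1309]
tool_rot: [[-0.0, 1.0, 0.0], [1.0, 0.0, -0.0], [-0.0, 0.0, -1.0]]
ft_force: [-0.4, 0.4, -1.3]
grip_width: 0.06
gripper_force: 0.0
```

Emit:
{"method": "move_arm", "body": {"jaw": [7.5,7.5,7.5,7.5,7.5,7.5,7.5,7.5], "dp": [[1.9,-2.6,0],[1.9,-2.6,0],[1.9,-2.6,0],[1.9,-2.6,0],[1.9,-2.6,0],[1.9,-2.6,0],[1.9,-2.6,0],[1.8,-2.55,0]], "turn": [[0,0,0],[0,0,0],[0,0,0],[0,0,0],[0,0,0],[0,0,0],[0,0,0],[0,0,0]]}}

```text
time_s: 16.67
position: [0.43, -0.1191, 0.1296]
tool_rot: [[-0.0, 1.0, 0.001], [1.0, 0.0, -0.001], [-0.001, 0.001, -1.0]]
ft_force: [0.1, -0.4, 0.8]
grip_width: 0.075
gripper_force: 0.0
```

Run:
```python
from h import *
go([.431,-.120,-.005],0)
s=snap('side'); P0=cloud(s); C=s['im'][s['d']>0].astype(int)
P=P0[C[:,0]>C[:,2]*1.8]; P=P[(np.hypot(P[:,0]-.639,P[:,1]+.271)<.04)&(P[:,2]>.025)]
print(len(P),circ(P,.0215,np.array([.639,-.271])).round(4),np.percentile(P,[1,99],axis=0).round(3).tolist())
```

```text
turn [0.0009 0.0005 0.0001] after-turn shift [-0.09  0.1  13.46]
pos [ 0.43   -0.1191  0.1296] shift [-0.08  0.09 13.46] ft [ 0.1 -0.4  0.8] w 0.075 0.0 t 16.6667
457 [ 0.6392 -0.2706] [[0.615, -0.293, 0.025], [0.658, -0.252, 0.094]]
```

Emit:
{"method": "move_arm", "body": {"jaw": [7.5,7.5,7.5,7.5,7.5,7.5], "dp": [[0,0.1,3],[0,0,3],[0,0,3],[0,0,2.5],[0,0,1.9],[0,0,0]], "turn": [[0,0,0],[0,0,0],[0,0,0],[0,0,0],[0,0,0],[0,0,0]]}}

```text
time_s: 17.22
position: [0.4311, -0.1195, -0.0072]
tool_rot: [[0.0, 1.0, -0.004], [1.0, -0.0, 0.003], [0.003, -0.004, -1.0]]
ft_force: [0.0, 0.2, 0.1]
grip_width: 0.0753
gripper_force: 0.0
```

Emit:
{"method": "move_arm", "body": {"jaw": [3.5,3.5,3.5,3.5,3.5,3.5,3.5], "dp": [[0,0,0],[0,0,0],[0,0,0],[0,0,0],[0,0,0],[0,0,0],[0,0,0]], "turn": [[0,0,0],[0,0,0],[0,0,0],[0,0,0],[0,0,0],[0,0,0],[0,0,0]]}}

```text
time_s: 17.8
position: [0.4332, -0.1205, -0.0033]
tool_rot: [[-0.0, 1.0, 0.003], [1.0, 0.0, -0.002], [-0.002, 0.003, -1.0]]
ft_force: [-1.5, 1.0, 7.9]
grip_width: 0.0431
gripper_force: 39.9
```

Emit:
{"method": "move_arm", "body": {"jaw": [3.5,3.5,3.5,3.5,3.5,3.5,3.5,3.5,3.5,3.5], "dp": [[0,0,-2.5],[0,0,-3.5],[0,0,-3.5],[0,0,-3.5],[-1.65,3.1,0],[-1.65,3.1,0],[-1.65,3.1,0],[-1.65,3.05,0],[0,0,0],[0,0,0]], "turn": [[0,0,0],[0,0,0],[0,0,0],[0,0,0],[0,0,0],[0,0,0],[0,0,0],[0,0,0],[0,0,0],[0,0,0]]}}

```text
time_s: 18.63
position: [0.5564, -0.1866, 0.1251]
tool_rot: [[0.0, 1.0, 0.0], [1.0, -0.0, -0.0], [-0.0, 0.0, -1.0]]
ft_force: [-0.1, -0.4, -0.6]
grip_width: 0.0426
gripper_force: 41.4
```

Run:
```python
from h import *
held((.554,-.186),[.5545,-.186,.0155])
```

```text
turn [ 0.0001  0.     -0.0002] after-turn shift [ 0.06 -0.19 10.96]
pos [ 0.5564 -0.1866  0.1251] shift [ 0.06 -0.19 10.96] ft [-0.1 -0.4 -0.6] w 0.0426 41.42745081422618 t 18.6333
side 236 [ 0.5558 -0.1855] mid [ 0.5551 -0.1869  0.1448] zmin 0.1299
side rod mid 256 [ 0.5537 -0.1864  0.0747]
wrist 2360 [ 0.5554 -0.1828] mid [ 0.5557 -0.1829  0.1463] zmin 0.1313
wrist rod mid 266 [ 0.556  -0.1784  0.0664]
```

Emit:
{"method": "move_arm", "body": {"jaw": [3.5,3.5,3.5,3.5,3.5,3.5,3.5], "dp": [[-0.12,-0.15,0],[0,0,1],[0,0,1],[0,0,1],[0,0,1],[0,0,0.5],[0,0,0]], "turn": [[0,0,0],[0,0,0],[0,0,0],[0,0,0],[0,0,0],[0,0,0],[0,0,0]]}}

```text
time_s: 19.32
position: [0.5536, -0.1869, 0.0785]
tool_rot: [[0.0, 1.0, -0.003], [1.0, -0.0, 0.001], [0.001, -0.003, -1.0]]
ft_force: [-0.4, 0.3, -0.4]
grip_width: 0.043
gripper_force: 41.4
```

Emit:
{"method": "move_arm", "body": {"jaw": [3.5,3.5,3.5,3.5,3.5,3.5,3.5,3.5], "dp": [[0,0,1],[0,0,1],[0,0,1],[0,0,1],[0,0,1],[0,0,0.5],[0,0,0.5],[0,0,0]], "turn": [[0,0,0],[0,0,0],[0,0,0],[0,0,0],[0,0,0],[0,0,0],[0,0,0],[0,0,0]]}}

```text
time_s: 19.98
position: [0.5539, -0.1871, 0.0192]
tool_rot: [[0.0, 1.0, -0.001], [1.0, -0.0, 0.001], [0.001, -0.001, -1.0]]
ft_force: [0.1, -0.5, -0.3]
grip_width: 0.0426
gripper_force: 41.4
```

Run:
```python
from h import *
go([.4478,.0035,.13],0)
```

```text
turn [-0.0013 -0.0008 -0.0001] after-turn shift [ 19.06 -10.61 -11.08]
pos [ 0.5539 -0.1871  0.0192] shift [ 19.07 -10.63 -11.05] ft [ 0.1 -0.5 -0.3] w 0.0426 41.42209876910783 t 19.9833
```

Emit:
{"method": "move_arm", "body": {"jaw": [6,6,6,6,6,6,6,6], "dp": [[0,0,0.1],[0,0,0],[0,0,0],[0,0,0],[0,0,-2],[0,0,-3],[0,0,-3],[0,0,-3]], "turn": [[0,0,0],[0,0,0],[0,0,0],[0,0,0],[0,0,0],[0,0,0],[0,0,0],[0,0,0]]}}

```text
time_s: 20.65
position: [0.5542, -0.1872, 0.1309]
tool_rot: [[0.0, 1.0, 0.0], [1.0, -0.0, -0.0], [-0.0, 0.0, -1.0]]
ft_force: [0.9, 0.2, -0.4]
grip_width: 0.06
gripper_force: 0.0
```

Emit:
{"method": "move_arm", "body": {"jaw": [7.5,7.5,7.5,7.5,7.5,7.5,7.5], "dp": [[3.2,-1.8,0],[3.2,-1.8,0],[3.2,-1.8,0],[3.2,-1.8,0],[3.2,-1.8,0],[3.05,-1.6,0],[0,0,0]], "turn": [[0,0,0],[0,0,0],[0,0,0],[0,0,0],[0,0,0],[0,0,0],[0,0,0]]}}

```text
time_s: 21.23
position: [0.4451, 0.0074, 0.1297]
tool_rot: [[-0.004, 1.0, -0.001], [1.0, 0.004, 0.001], [0.001, -0.001, -1.0]]
ft_force: [-0.1, -0.1, -0.4]
grip_width: 0.0748
gripper_force: 0.0
```

Run:
```python
from h import *
go([.4478,.003,-.005],0)
for n in ['side','wrist']:
    s=snap(n); P0=cloud(s); C=s['im'][s['d']>0].astype(int)
    if n=='side':
        P=P0[C[:,0]>C[:,2]*1.8]; P=P[(np.hypot(P[:,0]-.554,P[:,1]+.186)<.04)&(P[:,2]>.025)]
        print(len(P),circ(P,.0215,np.array([.554,-.186])).round(4),np.percentile(P,[1,99],axis=0).round(3).tolist())
    P=P0[(np.hypot(P0[:,0]-.447,P0[:,1]-.003)<.03)&(P0[:,2]>.058)&(P0[:,2]<.08)]
    if len(P)>20: print('steel',n,len(P),circ(P,.0205,np.array([.447,.003])).round(4))
```

```text
turn [-0.0012 -0.0013  0.0035] after-turn shift [-0.44  0.27 13.47]
pos [0.4451 0.0074 0.1297] shift [-0.45  0.28 13.47] ft [-0.1 -0.1 -0.4] w 0.0748 0.0 t 21.2333
410 [ 0.5547 -0.1853] [[0.531, -0.208, 0.025], [0.574, -0.167, 0.094]]
steel side 132 [0.4479 0.0024]
steel wrist 1067 [0.4487 0.0057]
```

Emit:
{"method": "move_arm", "body": {"jaw": [7.5,7.5,7.5,7.5], "dp": [[0,0,0],[0,0,2],[0,0,1],[0,0,0]], "turn": [[0,0,0],[0,0,0],[0,0,0],[0,0,0]]}}

```text
time_s: 21.67
position: [0.4479, 0.0024, 0.0976]
tool_rot: [[0.002, 1.0, -0.003], [1.0, -0.002, 0.001], [0.001, -0.003, -1.0]]
ft_force: [-0.7, 0.4, -0.4]
grip_width: 0.0748
gripper_force: 0.0
```

Run:
```python
from h import *
go([.4478,.003,-.005],0)
```

```text
turn [-0.0032 -0.0007 -0.0016] after-turn shift [ 6.000e-02 -1.000e-02  1.026e+01]
pos [0.4479 0.0024 0.0976] shift [ 0.05  0.02 10.26] ft [-0.7  0.4 -0.4] w 0.0748 0.0 t 21.6667
```

Emit:
{"method": "move_arm", "body": {"jaw": [7.5,7.5,7.5,7.5,7.5], "dp": [[0,0,3],[0,0,3],[0,0,2.5],[0,0,1.9],[0,0,0]], "turn": [[0,0,0],[0,0,0],[0,0,0],[0,0,0],[0,0,0]]}}

```text
time_s: 22.08
position: [0.4474, 0.0027, -0.0071]
tool_rot: [[0.001, 1.0, -0.005], [1.0, -0.001, 0.001], [0.001, -0.005, -1.0]]
ft_force: [-0.9, 0.3, -1.4]
grip_width: 0.0748
gripper_force: 0.0
```

Emit:
{"method": "move_arm", "body": {"jaw": [3.5,3.5,3.5,3.5,3.5,3.5,3.5], "dp": [[0,0,0],[0,0,0],[0,0,0],[0,0,0],[0,0,0],[0,0,0],[0,0,0]], "turn": [[0,0,0],[0,0,0],[0,0,0],[0,0,0],[0,0,0],[0,0,0],[0,0,0]]}}

```text
time_s: 22.67
position: [0.4495, 0.0027, -0.0034]
tool_rot: [[-0.0, 1.0, 0.003], [1.0, 0.0, -0.001], [-0.001, 0.003, -1.0]]
ft_force: [-0.2, -1.6, 8.1]
grip_width: 0.0428
gripper_force: 40.4
```

Emit:
{"method": "move_arm", "body": {"jaw": [3.5,3.5,3.5,3.5,3.5,3.5,3.5,3.5,3.5,3.5,3.5,3.5], "dp": [[0,0,-2.5],[0,0,-3.5],[0,0,-3.5],[0,0,-3.5],[-2.7,2.7,0],[-2.7,2.7,0],[-2.7,2.7,0],[-2.7,2.7,0],[-2.7,2.7,0],[-2.7,2.8,0],[-2.65,2.7,0],[0,0,0]], "turn": [[0,0,0],[0,0,0],[0,0,0],[0,0,0],[0,0,0],[0,0,0],[0,0,0],[0,0,0],[0,0,0],[0,0,0],[0,0,0],[0,0,0]]}}

```text
time_s: 23.67
position: [0.6412, -0.1901, 0.1243]
tool_rot: [[0.003, 1.0, 0.002], [1.0, -0.003, -0.002], [-0.002, 0.002, -1.0]]
ft_force: [-0.5, 0.8, -1.2]
grip_width: 0.0427
gripper_force: 41.4
```

Emit:
{"method": "move_arm", "body": {"jaw": [3.5,3.5], "dp": [[0,0,0],[0,0,0]], "turn": [[0,0,0],[0,0,0]]}}

```text
time_s: 23.83
position: [0.6377, -0.1847, 0.1253]
tool_rot: [[-0.0, 1.0, -0.001], [1.0, 0.0, 0.001], [0.001, -0.001, -1.0]]
ft_force: [-0.1, 0.1, -1.1]
grip_width: 0.0425
gripper_force: 41.4
```

Run:
```python
from h import *
held((.6385,-.186),[.639,-.186,.0155])
```

```text
turn [-0.0008 -0.0006  0.0001] after-turn shift [-0.13  0.13 10.98]
pos [ 0.6377 -0.1847  0.1253] shift [-0.14  0.13 10.98] ft [-0.1  0.1 -1.1] w 0.0425 41.43920759204775 t 23.8333
side 214 [ 0.6368 -0.1833] mid [ 0.6358 -0.1843  0.1449] zmin 0.1308
side rod mid 236 [ 0.6391 -0.1849  0.0745]
wrist 2251 [ 0.6372 -0.1808] mid [ 0.6382 -0.181   0.1467] zmin 0.1317
wrist rod mid 249 [ 0.641  -0.1776  0.066 ]
```

Emit:
{"method": "move_arm", "body": {"jaw": [3.5,3.5,3.5,3.5,3.5,3.5,3.5], "dp": [[-0.2,0.17,0],[0,0,1],[0,0,1],[0,0,1],[0,0,1],[0,0,0.5],[0,0,0]], "turn": [[0,0,0],[0,0,0],[0,0,0],[0,0,0],[0,0,0],[0,0,0],[0,0,0]]}}

```text
time_s: 24.52
position: [0.6393, -0.1869, 0.0782]
tool_rot: [[-0.0, 1.0, -0.003], [1.0, 0.0, 0.001], [0.001, -0.003, -1.0]]
ft_force: [0.9, -0.5, -1.0]
grip_width: 0.0426
gripper_force: 41.4
```

Emit:
{"method": "move_arm", "body": {"jaw": [3.5,3.5,3.5,3.5,3.5,3.5,3.5,3.5], "dp": [[0,0,1],[0,0,1],[0,0,1],[0,0,1],[0,0,1],[0,0,0.5],[0,0,0.5],[0,0,0]], "turn": [[0,0,0],[0,0,0],[0,0,0],[0,0,0],[0,0,0],[0,0,0],[0,0,0],[0,0,0]]}}

```text
time_s: 25.18
position: [0.6396, -0.1871, 0.0191]
tool_rot: [[-0.0, 1.0, -0.001], [1.0, 0.0, 0.001], [0.001, -0.001, -1.0]]
ft_force: [-1.0, 0.2, -1.4]
grip_width: 0.0426
gripper_force: 41.4
```

Emit:
{"method": "move_arm", "body": {"jaw": [6,6,6,6,6,6,6,6,6,6], "dp": [[0,0,0.1],[0,0,0],[0,0,0],[0,0,0],[0,0,-2],[0,0,-3],[0,0,-3],[0,0,-3],[0,0,0],[0,0,0]], "turn": [[0,0,0],[0,0,0],[0,0,0],[0,0,0],[0,0,0],[0,0,0],[0,0,0],[0,0,0],[0,0,0],[0,0,0]]}}

```text
time_s: 26.02
position: [0.6408, -0.1876, 0.1315]
tool_rot: [[-0.0, 1.0, 0.004], [1.0, 0.0, -0.002], [-0.002, 0.004, -1.0]]
ft_force: [-1.2, 0.3, -0.8]
grip_width: 0.06
gripper_force: 0.0
```

Run:
```python
from h import *
go([.595,-.106,.0],0)
s=snap('side'); P=cloud(s)
cv2.imwrite('pics/s7.png',cv2.resize(s['im'][150:280,230:410],(720,520),interpolation=cv2.INTER_CUBIC)[:,:,::-1])
Q=P[(np.hypot(P[:,0]-.595,P[:,1]+.106)<.03)&(P[:,2]>.042)&(P[:,2]<.08)]; print('knob',len(Q),circ(Q,.016,np.array([.595,-.106])).round(4),((Q.min(0)+Q.max(0))/2).round(4),Q[:,2].max())
```

```text
turn [0.004 0.002 0.   ] after-turn shift [ 8.16 -4.58 13.15]
pos [ 0.6408 -0.1876  0.1315] shift [ 8.19 -4.63 13.11] ft [-1.2  0.3 -0.8] w 0.06 0.0 t 26.0167
knob 185 [ 0.5994 -0.1046] [ 0.5967 -0.1056  0.0559] 0.0692429840111089
```

View pics/s7.png

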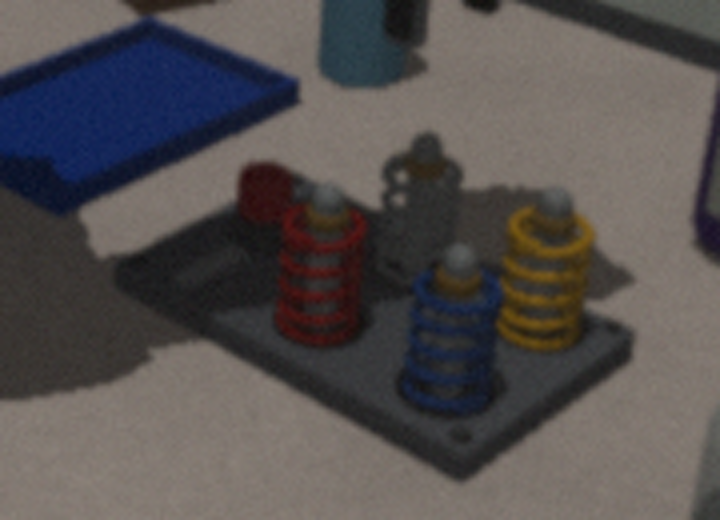

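Side picture: all four springs are seated on the base (red at (322,275), blue (450,345), yellow (548,280), steel (425,215)), with the knob free at (265,192). Next is the knob.

Emit:
{"method": "move_arm", "body": {"jaw": [6,6,6,6,6,6,6,6,6,6,6], "dp": [[2.8,-1.5,0],[2.8,-1.5,0],[2.5,-1.5,0],[0,0,0],[0,0,0],[0,0,3],[0,0,3],[0,0,3],[0,0,2.5],[0,0,1.7],[0,0,0]], "turn": [[0,0,0],[0,0,0],[0,0,0],[0,0,0],[0,0,0],[0,0,0],[0,0,0],[0,0,0],[0,0,0],[0,0,0],[0,0,0]]}}

```text
time_s: 26.98
position: [0.5931, -0.1066, -0.0073]
tool_rot: [[0.001, 1.0, -0.007], [1.0, -0.001, 0.003], [0.003, -0.007, -1.0]]
ft_force: [0.2, -0.3, -0.1]
grip_width: 0.0602
gripper_force: 0.0
```

Emit:
{"method": "move_arm", "body": {"jaw": [2.5,2.5,2.5,2.5,2.5,2.5,2.5], "dp": [[0,0,0],[0,0,0],[0,0,0],[0,0,0],[0,0,0],[0,0,0],[0,0,0]], "turn": [[0,0,0],[0,0,0],[0,0,0],[0,0,0],[0,0,0],[0,0,0],[0,0,0]]}}

```text
time_s: 27.57
position: [0.5977, -0.1074, -0.0004]
tool_rot: [[0.0, 1.0, 0.007], [1.0, -0.0, -0.002], [-0.002, 0.007, -1.0]]
ft_force: [6.4, -0.8, 1.1]
grip_width: 0.0304
gripper_force: 42.4
```

Run:
```python
from h import *
go([.596,-.106,.0],0)
```

```text
turn [ 0.007   0.0024 -0.0003] after-turn shift [ 0.14 -0.17 -0.04]
pos [ 5.977e-01 -1.074e-01 -4.000e-04] shift [ 0.14 -0.17 -0.04] ft [ 6.4 -0.8  1.1] w 0.0304 42.41509229759686 t 27.5667
```

Emit:
{"method": "move_arm", "body": {"jaw": [2.5,2.5,2.5,2.5,2.5,2.5,2.5,2.5], "dp": [[0,0,-0.5],[0,0,-0.5],[0,0,-0.5],[0,0,-0.5],[0,0,-0.4],[0,0,0],[0,0,0],[0,0,0]], "turn": [[0,0,0],[0,0,0],[0,0,0],[0,0,0],[0,0,0],[0,0,0],[0,0,0],[0,0,0]]}}

```text
time_s: 28.23
position: [0.5977, -0.1074, 0.0224]
tool_rot: [[0.0, 1.0, 0.007], [1.0, -0.0, -0.002], [-0.002, 0.007, -1.0]]
ft_force: [11.2, -2.1, -8.3]
grip_width: 0.0308
gripper_force: 40.4
```

Run:
```python
from h import *
go([.596,-.106,.025],0)
P=cloud(snap('side'));Q=P[(np.hypot(P[:,0]-.596,P[:,1]+.106)<.016)&(P[:,2]>.02)]
P=cloud(snap('wrist'))
s=snap('side'); C=s['im'].astype(int); m=(C[:,:,0]>C[:,:,1]*2); P=cloud(s,m); Q=P[np.hypot(P[:,0]-.596,P[:,1]+.106)<.03]; print(len(Q),np.percentile(Q,[2,98],axis=0))
```

```text
turn [ 0.0065  0.0021 -0.0003] after-turn shift [ 0.14 -0.17 -0.26]
pos [ 0.5977 -0.1074  0.0224] shift [ 0.14 -0.16 -0.26] ft [11.2 -2.1 -8.3] w 0.0308 40.44611871242523 t 28.2333
86 [[ 0.58744593 -0.12318892  0.02396463]
 [ 0.61442915 -0.10424668  0.09205249]]
```

Emit:
{"method": "move_arm", "body": {"jaw": [2.5,2.5,2.5,2.5,2.5,2.5,2.5,2.5], "dp": [[0,0,-0.1],[0,0,-0.1],[0,0,-0.05],[0,0,0],[0,0,0],[0,0,0],[0,0,0],[0,0,0]], "turn": [[0,0,0],[0,0,0],[0,0,0],[0,0,0],[0,0,0],[0,0,0],[0,0,0],[0,0,0]]}}

```text
time_s: 29.05
position: [0.5977, -0.1074, 0.0246]
tool_rot: [[0.0, 1.0, 0.006], [1.0, -0.0, -0.002], [-0.002, 0.006, -1.0]]
ft_force: [12.5, -2.0, -11.7]
grip_width: 0.0308
gripper_force: 40.9
```

Run:
```python
from h import *
go([.596,-.106,.025],0)
s=snap('side'); C=s['im'].astype(int); m=(C[:,:,0]>C[:,:,1]*2); P=cloud(s,m); Q=P[np.hypot(P[:,0]-.596,P[:,1]+.106)<.03]; print(len(Q),np.percentile(Q,[2,98],axis=0))
```

```text
turn [ 0.0063  0.002  -0.0003] after-turn shift [ 0.14 -0.17 -0.04]
pos [ 0.5977 -0.1074  0.0246] shift [ 0.14 -0.17 -0.04] ft [ 12.5  -2.  -11.7] w 0.0308 40.861194133758545 t 29.05
90 [[ 0.58615426 -0.12297941  0.03057015]
 [ 0.60852846 -0.10540163  0.09397107]]
```

Emit:
{"method": "move_arm", "body": {"jaw": [2.5,2.5,2.5,6,6,6,6,6,6,6,6,6], "dp": [[0,0,0.8],[0,0,0.8],[0,0,0.8],[0,0,0],[0,0,0],[0,0,0],[0,0,0],[0,0,-3],[0,0,-3],[0,0,-3],[0,0,-3],[0,0,0]], "turn": [[0,0,0],[0,0,0],[0,0,0],[0,0,0],[0,0,0],[0,0,0],[0,0,0],[0,0,0],[0,0,0],[0,0,0],[0,0,0],[0,0,0]]}}

```text
time_s: 30.1
position: [0.5975, -0.1072, 0.1266]
tool_rot: [[-0.0, 1.0, 0.011], [1.0, 0.0, -0.004], [-0.004, 0.011, -1.0]]
ft_force: [0.9, 0.7, 0.9]
grip_width: 0.0603
gripper_force: 0.0
```

Run:
```python
from h import *
go([.44,.30,.14],90)
s=snap('side'); C=s['im'].astype(int); P=cloud(s); Q=P[(np.hypot(P[:,0]-.596,P[:,1]+.106)<.02)&(P[:,2]>.02)&(P[:,2]<.12)]; print(len(Q),np.percentile(Q,[2,98],axis=0))
for n in ['top','side']:
    if n=='top': s=snap(n)
    r=cams.outline_of(n,'strip')
    for o in r[:2]:
        P=cloud(s,o['mask']); 
        if len(P): print(n,o['p'],P.mean(0).round(4),cv2.minAreaRect(P[:,:2].astype(np.float32)))
    P=cloud(s); C=s['im'][s['d']>0].astype(int)
    b=P[(P[:,0]>.4)&(P[:,0]<.7)&(P[:,1]>.2)&(P[:,1]<.4)&(P[:,2]>.047)&(P[:,2]<.06)]; c=C[(P[:,0]>.4)&(P[:,0]<.7)&(P[:,1]>.2)&(P[:,1]<.4)&(P[:,2]>.047)&(P[:,2]<.06)]
    w=b[(c[:,2]>c[:,0]*.85)]; print('white',len(w),cv2.minAreaRect(w[:,:2].astype(np.float32)),w.mean(0))
    r=b[(c[:,0]>c[:,1]*2.2)]; print('red',len(r),r.mean(0) if len(r) else '')
    print('riser',cv2.minAreaRect(b[:,:2].astype(np.float32)))
```

```text
turn [ 0.005   0.0116 -1.5706] after-turn shift [15.75 40.72 -1.34]
pos [ 0.5975 -0.1072  0.1266] shift [ 40.71 -15.73  -1.67] ft [0.9 0.7 0.9] w 0.0603 0.0 t 30.1
308 [[ 0.57795208 -0.12278198  0.0217449 ]
 [ 0.60743726 -0.09167811  0.06865575]]
top 0.95 [0.605  0.2827 0.054 ] ((0.6123870611190796, 0.28234562277793884), (0.04088391363620758, 0.17142607271671295), 88.30327606201172)
white 665 ((0.6123735308647156, 0.28281158208847046), (0.04075022414326668, 0.14759598672389984), 87.80977630615234) [0.61195248 0.28221951 0.05412431]
red 56 [0.52962489 0.28598132 0.0541572 ]
riser ((0.5711075067520142, 0.3047226667404175), (0.23055168986320496, 0.14167435467243195), 1.6002272367477417)
side 0.8 [0.6625 0.0988 0.0055] ((0.6620885133743286, 0.10013849288225174), (0.0277955774217844, 0.15616601705551147), 18.21044921875)
side 0.22 [ 0.4243 -0.2708  0.0435] ((0.4547789692878723, -0.29094383120536804), (0.38165661692619324, 0.2296207994222641), 64.43192291259766)
white 665 ((0.6123735308647156, 0.28281158208847046), (0.04075022414326668, 0.14759598672389984), 87.80977630615234) [0.61195248 0.28221951 0.05412431]
red 56 [0.52962489 0.28598132 0.0541572 ]
riser ((0.5711075067520142, 0.3047226667404175), (0.23055168986320496, 0.14167435467243195), 1.6002272367477417)
```

Emit:
{"method": "move_arm", "body": {"jaw": [6,6,6,6,6,6,6,6,6,6,6,6], "dp": [[0,0,0],[0,0,0],[0,0,0],[0,0,0],[0,0,0],[0,0,0],[0,0,0],[0,0,0],[0,0,0],[0,0,0],[0,0,0],[0,0,0]], "turn": [[0,0,-0.12],[0,0,-0.125],[0,0,-0.125],[0,0,-0.125],[0,0,-0.125],[0,0,-0.125],[0,0,-0.125],[0,0,-0.125],[0,0,-0.125],[0,0,-0.125],[0,0,-0.125],[0,0,-0.125]]}}

```text
time_s: 31.3
position: [0.5944, -0.1061, 0.1182]
tool_rot: [[-0.998, 0.07, -0.003], [0.07, 0.998, 0.001], [0.003, 0.001, -1.0]]
ft_force: [0.3, 0.2, -0.0]
grip_width: 0.0601
gripper_force: 0.0
```

Emit:
{"method": "move_arm", "body": {"jaw": [6,6,6,6,6,6,6,6,6,6,6,6], "dp": [[0,3.4,0],[0,3.4,0],[0,3.4,0],[0,3.4,0],[0,3.4,0],[0,3.4,0],[0,3.4,0],[0,3.4,0],[0,3.4,0],[0,3.4,0],[0,3.4,0],[0,0,0]], "turn": [[0,0,-0.05],[0,0,0],[0,0,0],[0,0,0],[0,0,0],[0,0,0],[0,0,0],[0,0,0],[0,0,0],[0,0,0],[0,0,0],[0,0,0]]}}

```text
time_s: 32.3
position: [0.6048, 0.273, 0.1178]
tool_rot: [[-1.0, 0.021, -0.003], [0.021, 1.0, 0.001], [0.003, 0.001, -1.0]]
ft_force: [0.4, 0.5, -0.0]
grip_width: 0.0599
gripper_force: 0.0
```

```bash
cat >> h.py <<'E'
def strip(n):
    s=snap(n); P=cloud(s); C=s['im'][s['d']>0].astype(int)
    k=(P[:,0]>.38)&(P[:,0]<.8)&(P[:,1]>.2)&(P[:,1]<.4)&(P[:,2]>.04)&(P[:,2]<.062); b=P[k]; c=C[k]
    w=b[(c[:,2]>c[:,0]*.85)&(c.max(1)>90)]; r=b[(c[:,0]>c[:,1]*2.2)]
    for nm,q in (('white',w),('red',r),('all',np.r_[w,r])):
        if len(q)>5:
            lo=np.percentile(q,[1,99],axis=0); print(n,nm,len(q),q.mean(0).round(4),lo.round(4).tolist(),cv2.minAreaRect(q[:,:2].astype(np.float32)))
    return s
E
python3 - <<'E'
from h import *
go([.605,.282,.14],87.5)
strip('top'); strip('wrist')
E
```

```text
turn [ 0.0009 -0.0027  0.023 ] after-turn shift [ 0.02  0.9  -2.22]
pos [0.6048 0.273  0.1178] shift [ 0.01  0.91 -2.22] ft [ 0.4  0.5 -0. ] w 0.0599 0.0 t 32.3
top white 20 [0.5926 0.28   0.0545] [[0.5386, 0.2653, 0.0503], [0.6146, 0.2879, 0.0575]] ((0.5764869451522827, 0.28096964955329895), (0.024430226534605026, 0.07425813376903534), 81.65418243408203)
top red 23 [0.5288 0.2741 0.0545] [[0.5245, 0.2661, 0.0484], [0.5331, 0.2826, 0.0601]] ((0.5287603735923767, 0.2744162082672119), (0.01667129062116146, 0.008599746972322464), 89.87809753417969)
top all 43 [0.5585 0.2769 0.0545] [[0.5245, 0.2646, 0.0487], [0.6146, 0.2879, 0.0601]] ((0.5693654417991638, 0.2770649194717407), (0.024463778361678123, 0.0898774191737175), 88.18683624267578)
wrist white 7831 [0.6064 0.285  0.0554] [[0.5406, 0.2639, 0.0511], [0.6853, 0.3061, 0.0569]] ((0.5790665149688721, 0.32048195600509644), (0.2173539698123932, 0.11669813096523285), 0.363764226436615)
wrist red 812 [0.5333 0.2874 0.0555] [[0.5277, 0.2673, 0.051], [0.5395, 0.3072, 0.0572]] ((0.5333735346794128, 0.2876981198787689), (0.0409834049642086, 0.011417149566113949), 87.596923828125)
wrist all 8643 [0.5996 0.2852 0.0554] [[0.5286, 0.2639, 0.0511], [0.6851, 0.3065, 0.057]] ((0.5790665149688721, 0.32048195600509644), (0.2173539698123932, 0.11669813096523285), 0.363764226436615)
```

Emit:
{"method": "move_arm", "body": {"jaw": [6,6,6,6,6,6,6], "dp": [[0,1.1,0],[0,0,2.5],[0,0,2.5],[0,0,2.5],[0,0,2],[0,0,0],[0,0,0]], "turn": [[0,0,0.023],[0,0,0],[0,0,0],[0,0,0],[0,0,0],[0,0,0],[0,0,0]], "force": 25}}

```text
time_s: 32.98
position: [0.6063, 0.2772, 0.0239]
tool_rot: [[-0.999, 0.05, -0.003], [0.05, 0.999, -0.001], [0.003, -0.001, -1.0]]
ft_force: [0.5, 0.4, 0.7]
grip_width: 0.0599
gripper_force: 0.0
```

Run:
```python
from h import *
go([.606,.284,.012],87.5)
s=snap('wrist','w8'); st=observe(); R=np.array(st['tool_rot']); P=cloud(s); T=(P-st['position'])@R
for sg in (-1,1):
    q=T[(T[:,1]*sg>.026)&(T[:,1]*sg<.05)&(abs(T[:,0])<.02)&(T[:,2]<-.03)&(T[:,2]>-.1)]; print(sg,len(q),np.percentile(q,[1,99],axis=0).round(4).tolist())
```

```text
turn [-0.0009 -0.0025 -0.0066] after-turn shift [0.06 0.68 1.19]
pos [0.6063 0.2772 0.0239] shift [0.07 0.68 1.19] ft [0.5 0.4 0.7] w 0.0599 0.0 t 32.9833
-1 5029 [[-0.0098, -0.0499, -0.0992], [0.0142, -0.0282, -0.0444]]
1 4577 [[-0.0095, 0.0268, -0.0988], [0.0142, 0.0497, -0.0307]]
```

View pics/w8.png

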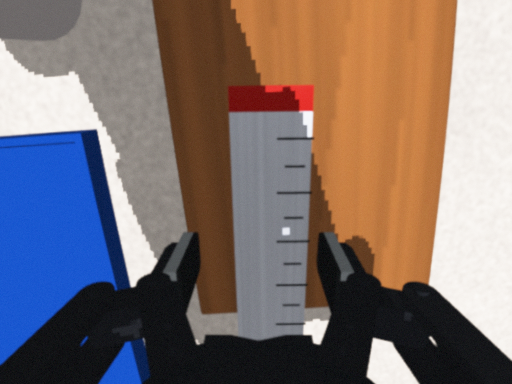

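The gauge lies between the fingers with its centre at col 270 against the fingers' mid at col 258, so I'll shift +y by 0.65 cm and lower to it.

Emit:
{"method": "move_arm", "body": {"jaw": [6,6,5,5,5,5], "dp": [[0,0.65,0.6],[0,0,0.6],[0,0,0],[0,0,0],[0,0,0],[0,0,0]], "turn": [[0,0,0],[0,0,0],[0,0,0],[0,0,0],[0,0,0],[0,0,0]]}}

```text
time_s: 33.53
position: [0.6071, 0.285, 0.0131]
tool_rot: [[-0.999, 0.049, 0.001], [0.049, 0.999, 0.0], [-0.001, 0.0, -1.0]]
ft_force: [0.6, 0.4, 0.5]
grip_width: 0.0498
gripper_force: 0.0
```

```bash
cat > tip.py <<'E'
from h import *
go([.606,.284,.011],87.5)
s=snap('wrist'); st=observe(); R=np.array(st['tool_rot']); P=cloud(s); T=(P-st['position'])@R
for sg in (-1,1):
    q=T[(T[:,1]*sg>st['grip_width']/2)&(T[:,1]*sg<.05)&(abs(T[:,0])<.016)&(T[:,2]<-.03)&(T[:,2]>-.1)]
    k=s['im'][s['d']>0]
    h,e=np.histogram(q[:,2],np.arange(-.06,-.03,.002)); print(sg,list(zip((e*1000).round().astype(int).tolist(),h.tolist())))
E
python3 tip.py
```

```text
turn [ 0.0001  0.0006 -0.0051] after-turn shift [ 0.11 -0.11  0.21]
pos [0.6071 0.285  0.0131] shift [ 0.11 -0.11  0.21] ft [0.6 0.4 0.5] w 0.0498 0.0 t 33.5333
-1 [(-60, 53), (-58, 51), (-56, 54), (-54, 54), (-52, 33), (-50, 35), (-48, 27), (-46, 19), (-44, 1), (-42, 2), (-40, 629), (-38, 297), (-36, 0), (-34, 0)]
1 [(-60, 95), (-58, 96), (-56, 85), (-54, 77), (-52, 82), (-50, 84), (-48, 57), (-46, 47), (-44, 28), (-42, 17), (-40, 823), (-38, 404), (-36, 0), (-34, 0)]
```

Emit:
{"method": "move_arm", "body": {"jaw": [5,5,3.5,3.5,3.5,3.5,3.5], "dp": [[0,-0.1,0.25],[0,0,0],[0,0,0],[0,0,0],[0,0,0],[0,0,0],[0,0,0]], "turn": [[0,0,0],[0,0,0],[0,0,0],[0,0,0],[0,0,0],[0,0,0],[0,0,0]]}}

```text
time_s: 34.17
position: [0.6084, 0.2841, 0.0127]
tool_rot: [[-0.999, 0.049, 0.005], [0.049, 0.999, 0.001], [-0.005, 0.001, -1.0]]
ft_force: [-0.9, -0.9, 12.8]
grip_width: 0.039
gripper_force: 30.9
```

```bash
python3 tip.py
```

```text
turn [ 0.001   0.0046 -0.0052] after-turn shift [ 0.24 -0.02  0.17]
pos [0.6084 0.2841 0.0127] shift [ 0.24 -0.02  0.17] ft [-0.9 -0.9 12.8] w 0.039 30.898367192130536 t 34.1667
-1 [(-60, 66), (-58, 46), (-56, 56), (-54, 46), (-52, 50), (-50, 34), (-48, 37), (-46, 21), (-44, 13), (-42, 42), (-40, 1200), (-38, 125), (-36, 1), (-34, 0)]
1 [(-60, 90), (-58, 88), (-56, 83), (-54, 71), (-52, 79), (-50, 61), (-48, 54), (-46, 61), (-44, 124), (-42, 43), (-40, 1483), (-38, 173), (-36, 0), (-34, 0)]
```

Emit:
{"method": "move_arm", "body": {"jaw": [3.5,3.5,3.5,3.5,3.5,3.5,3.5,3.5,3.5,3.5,3.5], "dp": [[0,0,-0.1],[1,0,0],[1.2,0,0],[1.2,0,0],[1.2,0,0],[1.2,0,0],[1.2,0,0],[1.2,0,0],[1.2,0,0],[1.1,0,0],[0,0,0]], "turn": [[0,0,0],[0,0,0],[0,0,0],[0,0,0],[0,0,0],[0,0,0],[0,0,0],[0,0,0],[0,0,0],[0,0,0],[0,0,0]]}}

```text
time_s: 35.13
position: [0.5018, 0.2894, 0.0126]
tool_rot: [[-0.999, 0.048, 0.003], [0.048, 0.999, 0.001], [-0.003, 0.001, -1.0]]
ft_force: [-3.8, -0.5, 11.6]
grip_width: 0.0389
gripper_force: 31.7
```

```bash
python3 tip.py; python3 -c "
from h import *
strip('wrist');strip('side')"
```

```text
turn [ 0.0008  0.0027 -0.0045] after-turn shift [-10.43  -0.09   0.16]
pos [0.5018 0.2894 0.0126] shift [-10.43  -0.04   0.19] ft [-3.8 -0.5 11.6] w 0.0389 31.701865608338267 t 35.1333
-1 [(-60, 60), (-58, 52), (-56, 50), (-54, 50), (-52, 45), (-50, 41), (-48, 33), (-46, 26), (-44, 10), (-42, 49), (-40, 1696), (-38, 127), (-36, 0), (-34, 0)]
1 [(-60, 101), (-58, 91), (-56, 87), (-54, 70), (-52, 73), (-50, 63), (-48, 52), (-46, 61), (-44, 120), (-42, 42), (-40, 1472), (-38, 189), (-36, 0), (-34, 0)]
wrist white 17671 [0.4876 0.2908 0.0554] [[0.4343, 0.2707, 0.054], [0.5568, 0.3115, 0.0567]] ((0.49753209948539734, 0.32307639718055725), (0.10745869576931, 0.12812018394470215), 89.15714263916016)
wrist red 2447 [0.4272 0.2933 0.0556] [[0.4213, 0.2742, 0.0542], [0.4331, 0.3126, 0.0571]] ((0.4272270202636719, 0.2933267056941986), (0.03938538581132889, 0.011428634636104107), 87.2466812133789)
wrist all 20118 [0.4802 0.2911 0.0554] [[0.4225, 0.2709, 0.054], [0.5565, 0.3118, 0.0568]] ((0.4916329085826874, 0.3231631815433502), (0.10745869576931, 0.13991984724998474), 89.15714263916016)
side red 31 [0.448  0.2781 0.0537] [[0.4227, 0.2339, 0.0422], [0.5712, 0.3238, 0.0577]] ((0.49889928102493286, 0.28157153725624084), (0.15213444828987122, 0.09528256207704544), 0.9652386903762817)
side all 31 [0.448  0.2781 0.0537] [[0.4227, 0.2339, 0.0422], [0.5712, 0.3238, 0.0577]] ((0.49889928102493286, 0.28157153725624084), (0.15213444828987122, 0.09528256207704544), 0.9652386903762817)
```

Emit:
{"method": "move_arm", "body": {"jaw": [6,6,6,6,6,6,6,6,6,6,6], "dp": [[0,0,-0.1],[0,0,0],[0,0,0],[0,0,0],[0,0,-2],[0,0,-2],[2.2,0,0],[2.2,0,0],[2.2,0,0],[0,0,0],[0,0,0]], "turn": [[0,0,0],[0,0,0],[0,0,0],[0,0,0],[0,0,0],[0,0,0],[0,0,0],[0,0,0],[0,0,0],[0,0,0],[0,0,0]]}}

```text
time_s: 36.2
position: [0.4357, 0.2924, 0.0523]
tool_rot: [[-0.999, 0.048, 0.0], [0.048, 0.999, -0.0], [-0.0, -0.0, -1.0]]
ft_force: [0.8, 0.7, -0.1]
grip_width: 0.06
gripper_force: 0.0
```

```bash
python3 -c "
from h import *
go([.435,.293,.0095],87.4)
strip('top');strip('side');strip('wrist')
r=cams.mark_of('wrist','strip_end');print(r[:1])
"
```

```text
turn [-0.0001  0.     -0.0027] after-turn shift [0.07 0.05 4.28]
pos [0.4357 0.2924 0.0523] shift [0.07 0.05 4.28] ft [ 0.8  0.7 -0.1] w 0.06 0.0 t 36.2
top white 154 [0.5605 0.2876 0.0542] [[0.54, 0.2664, 0.0489], [0.5768, 0.3053, 0.0596]] ((0.557559072971344, 0.2862171232700348), (0.041693065315485, 0.03908728435635567), 88.74311828613281)
top all 154 [0.5605 0.2876 0.0542] [[0.54, 0.2664, 0.0489], [0.5768, 0.3053, 0.0596]] ((0.557559072971344, 0.2862171232700348), (0.041693065315485, 0.03908728435635567), 88.74311828613281)
side white 48 [0.5661 0.2874 0.0558] [[0.5497, 0.269, 0.0538], [0.5809, 0.3058, 0.0578]] ((0.5647450089454651, 0.28656575083732605), (0.03830642253160477, 0.032380811870098114), 88.73477935791016)
side red 25 [0.4547 0.2802 0.0533] [[0.4248, 0.2348, 0.0449], [0.5425, 0.3473, 0.0569]] ((0.4778635501861572, 0.2837533950805664), (0.10168668627738953, 0.1357736885547638), 18.20772933959961)
side all 73 [0.5279 0.2849 0.0549] [[0.4249, 0.235, 0.0452], [0.5808, 0.3431, 0.0578]] ((0.49959734082221985, 0.28179270029067993), (0.11504273861646652, 0.1464337706565857), 60.042415618896484)
wrist white 6915 [0.4788 0.2906 0.0554] [[0.4342, 0.2712, 0.0539], [0.5322, 0.3112, 0.0568]] ((0.47999459505081177, 0.32194983959198), (0.10333114862442017, 0.11449474841356277), 87.50019836425781)
wrist red 1078 [0.4271 0.293  0.0557] [[0.4211, 0.274, 0.0544], [0.433, 0.3124, 0.0572]] ((0.4271610677242279, 0.2929989695549011), (0.03905334696173668, 0.011827324517071247), 88.05977630615234)
wrist all 7993 [0.4718 0.2909 0.0554] [[0.4221, 0.2714, 0.054], [0.532, 0.3116, 0.0569]] ((0.480135440826416, 0.32178011536598206), (0.10328426957130432, 0.11462493985891342), 87.07456970214844)
[{'location': [0.4994, 0.4932], 'p': 0.72}]
```

Emit:
{"method": "move_arm", "body": {"jaw": [6,6,6,6,3.5,3.5,3.5,3.5,3.5,3.5], "dp": [[0,0.05,1.5],[0,0,1.5],[0,0,1.3],[0,0,0],[0,0,0],[0,0,0],[0,0,0],[0,0,0],[0,0,0],[0,0,0]], "turn": [[0,0,0],[0,0,0],[0,0,0],[0,0,0],[0,0,0],[0,0,0],[0,0,0],[0,0,0],[0,0,0],[0,0,0]], "force": 80}}

```text
time_s: 37.23
position: [0.4368, 0.2929, 0.0099]
tool_rot: [[-0.999, 0.049, 0.002], [0.049, 0.999, 0.0], [-0.002, 0.001, -1.0]]
ft_force: [0.9, -1.4, 4.4]
grip_width: 0.0368
gripper_force: 79.9
```

Emit:
{"method": "move_arm", "body": {"jaw": [3.5,3.5,3.5,3.5,3.5,3.5,3.5], "dp": [[0,0,-0.5],[0,0,-0.5],[0,0,-0.5],[0,0,-0.8],[0,0,-0.8],[0,0,0],[0,0,0]], "turn": [[0,0,0],[0,0,0],[0,0,0],[0,0,0],[0,0,0],[0,0,0],[0,0,0]]}}

```text
time_s: 37.82
position: [0.4364, 0.2929, 0.0408]
tool_rot: [[-0.999, 0.049, 0.001], [0.049, 0.999, 0.0], [-0.001, 0.0, -1.0]]
ft_force: [-0.4, -0.0, -0.4]
grip_width: 0.0368
gripper_force: 80.1
```

```bash
python3 -c "
from h import *
go([.435,.293,.08],87.4)
s=snap('wrist','w9'); P=cloud(s); C=s['im'][s['d']>0].astype(int)
k=(abs(P[:,1]-.289)<.015)&(P[:,0]>.41)&(P[:,2]>.06)&(P[:,2]<.12)
Q=P[k]; 
for x in np.arange(.41,.6,.015):
    q=Q[(Q[:,0]>x)&(Q[:,0]<x+.015)]
    if len(q)>5: print(round(x,3),len(q),np.median(q[:,2]).round(4))
"
```

```text
turn [ 0.0005  0.001  -0.0034] after-turn shift [ 0.14  0.   -3.92]
pos [0.4364 0.2929 0.0408] shift [ 0.13  0.   -3.92] ft [-0.4 -0.  -0.4] w 0.0368 80.12794017791748 t 37.8167
0.41 893 0.0863
0.425 1952 0.0863
0.44 1576 0.0858
0.455 1318 0.0857
0.47 1177 0.0855
0.485 551 0.0854
```

View pics/w9.png

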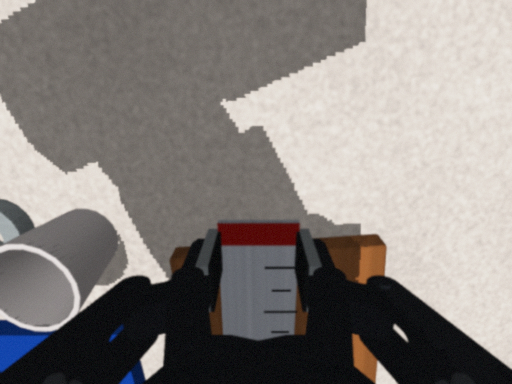

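Wrist picture: the gauge is held by its red end (258,235), level and about 34 mm above the riser; the cup is undisturbed at the left. Now carry it to the tray.

Emit:
{"method": "move_arm", "body": {"jaw": [3.5,3.5,3.5,3.5,3.5,3.5,3.5,3.5,3.5,3.5,3.5,3.5], "dp": [[0,0,-1.5],[0,0,-1.5],[0,0,-1.5],[-2,-2.4,0],[-2,-2.4,0],[-2,-2.4,0],[-2,-2.4,0],[-2,-2.4,0],[-2,-2.4,0],[-2,-2.5,0],[-2,-2.5,0],[0,0,0]], "turn": [[0,0,-0.025],[0,0,-0.025],[0,0,0],[0,0,0],[0,0,0],[0,0,0],[0,0,0],[0,0,0],[0,0,0],[0,0,0],[0,0,0],[0,0,0]]}}

```text
time_s: 38.87
position: [0.5993, 0.0945, 0.0844]
tool_rot: [[-1.0, 0.003, 0.001], [0.003, 1.0, -0.001], [-0.001, -0.001, -1.0]]
ft_force: [-0.7, -0.5, -0.8]
grip_width: 0.0367
gripper_force: 80.4
```

Emit:
{"method": "move_arm", "body": {"jaw": [3.5,3.5], "dp": [[0,0,0],[0,0,0]], "turn": [[0,0,0],[0,0,0]]}}

```text
time_s: 39.03
position: [0.5957, 0.0994, 0.0846]
tool_rot: [[-1.0, -0.001, -0.002], [-0.001, 1.0, 0.0], [0.002, 0.0, -1.0]]
ft_force: [0.3, 0.6, -0.9]
grip_width: 0.0369
gripper_force: 80.3
```

```bash
python3 -c "
from h import *
go([.5965,.099,.08],90)
for n in ['side','wrist']:
    s=snap(n,n+'10'); P=cloud(s); C=s['im'][s['d']>0].astype(int)
    k=(P[:,2]<.045)&(P[:,0]>.5)&(P[:,0]<.82)&(P[:,1]>-.02)&(P[:,1]<.22)&(C[:,2]>C[:,0]*2)
    print(n,'tray',k.sum(),cv2.minAreaRect(P[k][:,:2].astype(np.float32)),np.percentile(P[k],[.5,99.5],axis=0).round(3).tolist())
    k=(P[:,2]<.15)&(P[:,2]>.11)&(P[:,0]>.5)&(P[:,0]<.8)&(P[:,1]>.06)&(P[:,1]<.14); Q=P[k]
    print('strip',k.sum(),np.percentile(Q,[2,50,98],axis=0).round(3).tolist())
    for x in np.arange(.56,.78,.03):
        q=Q[(Q[:,0]>x)&(Q[:,0]<x+.03)]
        if len(q)>5: print(round(x,3),len(q),np.median(q[:,2]).round(4))
"
```

```text
turn [ 0.0003 -0.0015  0.0011] after-turn shift [-0.08 -0.04  0.46]
pos [0.5957 0.0994 0.0846] shift [-0.08 -0.04  0.46] ft [ 0.3  0.6 -0.9] w 0.0369 80.34970164299011 t 39.0333
side tray 2248 ((0.6627287864685059, 0.09591060876846313), (0.23271620273590088, 0.15282686054706573), 0.46541786193847656) [[0.548, 0.021, 0.004], [0.778, 0.171, 0.023]]
strip 465 [[0.581, 0.068, 0.126], [0.642, 0.095, 0.13], [0.736, 0.122, 0.149]]
0.56 95 0.1327
0.59 106 0.1353
0.62 52 0.1297
0.65 73 0.1294
0.68 73 0.1289
0.71 62 0.1286
wrist tray 19266 ((0.6593925356864929, 0.09839718788862228), (0.22120799124240875, 0.14934813976287842), 0.2868029773235321) [[0.549, 0.024, 0.005], [0.764, 0.172, 0.023]]
strip 10312 [[0.581, 0.074, 0.128], [0.605, 0.101, 0.13], [0.649, 0.128, 0.148]]
0.56 2956 0.1309
0.59 4036 0.1299
0.62 3190 0.1295
0.65 130 0.1292
```

Emit:
{"method": "move_arm", "body": {"jaw": [3.5,3.5,3.5,3.5,3.5,3.5,3.5,3.5], "dp": [[0,0,2],[0,0,3],[0,0,3],[0,0,1.5],[0,0,1],[0,0,0.5],[0,0,0.4],[0,0,0]], "turn": [[0,0,0],[0,0,0],[0,0,0],[0,0,0],[0,0,0],[0,0,0],[0,0,0],[0,0,0]]}}

```text
time_s: 39.8
position: [0.5965, 0.0993, -0.0285]
tool_rot: [[-1.0, -0.002, 0.001], [-0.002, 1.0, -0.0], [-0.001, -0.0, -1.0]]
ft_force: [-0.9, -1.5, -0.5]
grip_width: 0.0366
gripper_force: 80.3
```

```bash
python3 -c "
from h import *
go([.5965,.099,-.03],90)
for n in ['side','wrist']:
    s=snap(n); P=cloud(s); C=s['im'][s['d']>0].astype(int)
    k=(P[:,2]<.03)&(P[:,2]>.0)&(P[:,0]>.57)&(P[:,0]<.76)&(P[:,1]>.07)&(P[:,1]<.13)&(C[:,2]<C[:,0]*1.5); Q=P[k]
    if len(Q)>10: print(n,'strip',k.sum(),np.percentile(Q,[2,50,98],axis=0).round(4).tolist())
"
```

```text
turn [-0.      0.0006  0.0016] after-turn shift [ 0.   -0.03  0.15]
pos [ 0.5965  0.0993 -0.0285] shift [ 0.   -0.03  0.15] ft [-0.9 -1.5 -0.5] w 0.0366 80.3421700000763 t 39.8
side strip 419 [[0.5825, 0.0742, 0.0064], [0.659, 0.095, 0.0163], [0.7398, 0.1211, 0.0272]]
wrist strip 9507 [[0.5816, 0.0787, 0.015], [0.6093, 0.1002, 0.0169], [0.6504, 0.1217, 0.0272]]
```

Emit:
{"method": "move_arm", "body": {"jaw": [3.5,3.5,5,5,5,5,5,5,5,5,5,5], "dp": [[0,0,0.3],[0,0,0],[0,0,0],[0,0,0],[0,0,0],[0,0,0],[0,0,0],[0,0,-2],[0,0,-4],[0,0,-4],[0,0,-4],[0,0,0]], "turn": [[0,0,0],[0,0,0],[0,0,0],[0,0,0],[0,0,0],[0,0,0],[0,0,0],[0,0,0],[0,0,0],[0,0,0],[0,0,0],[0,0,0]]}}

```text
time_s: 40.9
position: [0.5999, 0.0991, 0.1165]
tool_rot: [[-1.0, -0.002, 0.014], [-0.002, 1.0, -0.0], [-0.014, -0.0, -1.0]]
ft_force: [0.4, 0.9, 0.8]
grip_width: 0.0501
gripper_force: 0.0
```

```bash
python3 -c "
from h import *
go([.5965,.099,.1],90)
for n in ['side','wrist']:
    s=snap(n,n+'11'); P=cloud(s); C=s['im'][s['d']>0].astype(int)
    k=(P[:,2]<.03)&(P[:,2]>.0)&(P[:,0]>.565)&(P[:,0]<.76)&(P[:,1]>.04)&(P[:,1]<.16)&(C[:,2]<C[:,0]*1.5); Q=P[k]
    if len(Q)>10: print(n,'strip',k.sum(),np.percentile(Q,[2,50,98],axis=0).round(4).tolist())
S=snap('side')['im']
cv2.imwrite('pics/s11.png',cv2.resize(S[110:280,150:410],(780,510),interpolation=cv2.INTER_CUBIC)[:,:,::-1])
"
```

```text
turn [-0.0004  0.014   0.0015] after-turn shift [ 0.34 -0.01  1.65]
pos [0.5999 0.0991 0.1165] shift [ 0.37 -0.    1.64] ft [0.4 0.9 0.8] w 0.0501 0.0 t 40.9
side strip 470 [[0.5818, 0.0774, 0.0058], [0.6534, 0.0954, 0.0106], [0.737, 0.1192, 0.0126]]
wrist strip 5612 [[0.5819, 0.0807, 0.0082], [0.6499, 0.0998, 0.0105], [0.737, 0.1191, 0.0119]]
```

View pics/s11.png

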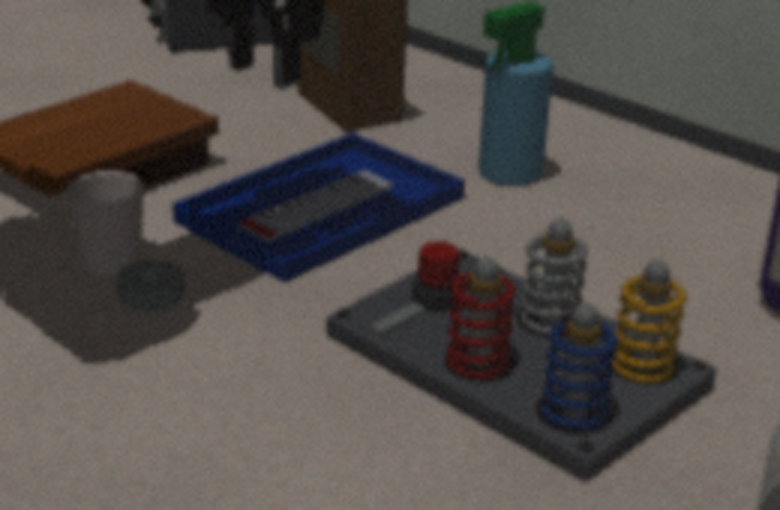

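The final picture shows the gauge flat in the tray (255,225 to 385,185), all four springs home, the knob down, and the cup and bearing untouched. I'll hand it in.

```bash
python3 -c "
from rig import ticket
print(ticket.close_job())"
```

```text
the job is handed in; nothing more can be done
None
```

The job is handed in, though no verdict came back: cameras show all four springs home on their rods, the lock knob pulled up and back down, the gauge flat in the middle of the tray, and the cup, bearing and jar not disturbed.

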